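Set out a colour test at the stirrer

ROBOT

A 6-joint arm with a two-finger parallel gripper is mounted at the origin on the work surface. World frame = base frame: x ahead of the robot, y to its left, z up, the work surface at z = 0. Lengths are in mm, angles in rad, forces in N, time in s.
With the tool pointing down it reaches from about 300 to 775 mm from the base axis. Payload 14.6 kg.
Tool frame: the origin (TCP) lies midway between the tips of the shut fingers; the grasp point (between the pads) lies 19 mm behind it (manip.tcp_to_grasp is the distance from the TCP to the grasp point, in mm); z points along the fingers, x is the direction in which the jaws open and shut, and the axes are right-handed (so a half turn about z gives the same grasp; the last joint's range is limited). The gripper opens to 94 mm and grips with 3 to 60 N. Pads are 16 mm wide; open, the fingers measure 119 mm over their backs; the gripper's body (75 mm by 177 mm) begins 78 mm behind the grasp point.
Start: joints at [-1.317, 0.3, 1.521, -0, 1.321, -0.067], TCP at [173.422, -521.933, 205.446] pointing down, gripper open.
Joint ranges: [-3.03, 3.03], [-0.79, 2.21], [0.23, 2.52], [-1.04, 4.18], [0, 3.07], [-2.55, 2.55]. Speed limits (rad/s): [2.22, 2.22, 2.57, 3.14, 3.14, 3.14].

INTERFACE

Orientations are given as [roll, pitch, yaw] about the fixed x, y, z axes, in that order (R = Rz(yaw) Ry(pitch) Rx(roll)).
In Python, from cell import manip gives the robot as it stands.
- The arm moves only by the tool arm_command, never from a script. Its argument "steps" is a list of rows, each a list of 3 entries, a list of its own where there are three numbers: the opening, from 0 (shut) to 1 (fully open), then the shift along the tool's x, y, z in cm, then the turn about the tool's z in rad. A call has 1 to 5 rows; each row shifts and turns the commanded pose from where the row before left it, along the tool's axes as they then stand; what a row does not reach is not made up. A row lasts 1/12 s, in which the tool goes at most 41.7 mm and 7.16 degrees, less where a joint would pass 70% of its speed; a pose out of reach is approached as far as the arm can. A call with a gripper value outside its range is refused whole. The fingers move at their own pace and stop on an object; "force" is the grip in N (left out, the last holds). Time passes only in rows, so rows that do not move let the fingers close. It gives the time, the measured TCP pose, the force and the opening at its end, in the units of the state.
- manip.read_state(): the state, without advancing time (a new reading comes with each control period).
- manip.camera(name): name is "side" or "top"; returns (picture, depth): 480x640x3 uint8, red, green, blue; 480x640 float32, mm along the optical axis (not along the pixel's ray), 0 where there is no reading.
- manip.calibration(name): a dict with "fx", "fy", "cx", "cy" (pixels), "R" (3x3) and "t" (3): a world point X has camera coordinates R X + t. Camera axes: x right, y down, z forward; pixel columns grow to the right and rows downward; lengths in mm; the calibration is good to about 2 mm. A picture is of the moment at which its call begins. calibration takes no time and is no camera call.
- manip.sign_off(): hands the job in, once; it reports no verdict.
The state is a dict: "clock": time; "joints": joint angles; "qd": joint speeds; "effort": joint torques, N m; "eef_pos": TCP position; "eef_rot": TCP orientation; "wrist_force": force on the tool from outside, world axes, zero at the start; "moment": the same for the moment, N m; "finger_gap": finger opening in mm.
Only numpy, scipy, OpenCV 4.12 (cv2) and the standard library are available. Lean on these libraries where they do the work, as an engineer would, in place of code of your own. Each camera call takes 0.05 s, during which the arm holds its last target.

TASK

Set out the bench for the next colour test: stand the beaker in the middle of the stirrer's plate and lay its cover squarely on top of it so that the mouth is closed against dust, and stand the reagents in the tray in a row along its middle in order of use, the blue-capped bottle at the left end, the pink bottle at the right end and the red-bulbed dropper bottle midway between them in the centre of the tray (left and right as seen from the robot). Set everything down upright without dropping or tipping it, and leave the flask, the brown stoppered bottle and the black-bulbed dropper bottle where they are.

Things in the scene. Friction and masses are not known exactly. Their poses are not given: they have to be found in the camera images.
- beaker: Empty clear round glass beaker, pale blue-green tint, with white graduation marks. Outer diameter 60, height 80, wall 3, floor 4 mm. Loose, about 0.06 to 0.12 kg. Starts upright on the bench, may be at any yaw. Origin: centre of its underside; z up. 
- cover: Flat round white plastic beaker cover, diameter 76, 5 mm thick, flat underside, with a round green knob (diameter 18, rising from 5 to 29 mm height) standing at its centre. Loose, about 0.03 to 0.06 kg; starts lying flat on the bench, knob up. Lift it by the knob. Origin: centre of its underside; z up. 
- blue_bottle: Round plastic bottle with a blank white paper label: white body with a blue cap. Body diameter 50 up to 68 mm height, then a sloping shoulder, cap diameter 33 from 80 to 100 mm, total height 100. Loose, 0.10 to 0.20 kg. Starts upright on the bench. Origin: centre of its underside; z up. 
- pink_bottle: Round plastic bottle with a blank white paper label: pink body with a white cap. Body diameter 50 up to 68 mm height, then a sloping shoulder, cap diameter 33 from 80 to 100 mm, total height 100. Loose, 0.10 to 0.20 kg. Starts upright on the bench. Origin: centre of its underside; z up. 
- red_dropper: Small round amber-brown glass dropper bottle with a blank white label, a black screw collar and a red rubber-look (rigid) bulb on top. Body diameter 33 up to 52 mm height, collar diameter 22 from 58 to 72 mm, bulb diameter 18 above, total height 101. Loose, 0.05 to 0.10 kg, one of two alike: this is the red-bulbed one. Starts upright on the bench, on the robot's side of the tray and stirrer. Origin: centre of its underside; z up. 
- tray: Fixed shallow open tray, light blue, 130 (its x) by 270 (its y) by 18 mm high, walls 4 mm thick, flat inner floor 4 mm above the bench. Its long side runs roughly across in front of the robot, turned by at most 0.25 rad. It may stand to the left or to the right of the stirrer. Origin: centre of its underside; +y of its frame points along the tray towards its left end as seen from the robot, +x away from the robot, z up.
- stirrer: Fixed magnetic stirrer: pale grey box, 150 by 140 mm, with a round white plate of diameter 110 mm on top, plate surface 65 mm above the bench, and a lower sloped control panel with a black knob on the side facing the robot. Origin: on the bench, straight below the centre of the plate; z up, +x away from the control panel.
- flask: Bystander: clear stoppered volumetric flask, bulb diameter 60, thin neck, 170 mm high. Stands loose at one side of the work. Origin: centre of its underside; z up. 
- brown_jar: Bystander: brown stoppered reagent bottle, diameter 70, 140 mm high. Stands loose at the other side. Origin: centre of its underside; z up. 
- black_dropper: Bystander: Small round amber-brown glass dropper bottle with a blank white label, a black screw collar and a black rubber-look (rigid) bulb on top. Body diameter 33 up to 52 mm height, collar diameter 22 from 58 to 72 mm, bulb diameter 18 above, total height 101. Looks like the red-bulbed one but for the bulb; stands loose beyond the tray and stirrer. Origin: centre of its underside; z up. 
Mind the look-alikes: they are no part of the job. What is shaped like the blue_bottle but purple is not meant.

How it is judged (in metres and radians):
At the end, for the whole second after the job is handed in: Beaker upright on the plate within 15 mm of its centre; cover flat on its rim, centred within 10 mm. On the tray floor, within 22 mm of its long centre line: blue-capped bottle 55-110 mm left of the tray centre, pink bottle 55-110 mm right, red dropper within 20 mm of it. All upright, at rest (horizontal distance between beaker and stirrer below 0.015 m and z of beaker in the frame of stirrer between 0.06 and 0.07 m and horizontal distance between cover and beaker below 0.01 m and z of cover in the frame of beaker between 0.076 and 0.085 m and x of blue_bottle in the frame of tray between -0.022 and 0.022 m and y of blue_bottle in the frame of tray between 0.055 and 0.11 m and z of blue_bottle in the frame of tray between 0 and 0.009 m and x of pink_bottle in the frame of tray between -0.022 and 0.022 m and y of pink_bottle in the frame of tray between -0.11 and -0.055 m and z of pink_bottle in the frame of tray between 0 and 0.009 m and x of red_dropper in the frame of tray between -0.022 and 0.022 m and y of red_dropper in the frame of tray between -0.02 and 0.02 m and z of red_dropper in the frame of tray between 0 and 0.009 m and angle between each of beaker, cover, blue_bottle, pink_bottle, red_dropper's own z axis and vertical below 0.08 rad and linear speed of each of beaker, cover, blue_bottle, pink_bottle, red_dropper below 0.02 m/s); the robot touches nothing.
It fails at once if the volumetric flask is pushed more than 20 mm or tipped (distance of flask from where it was at the start of the episode above 0.02 m or angle between flask's own z axis and vertical above 0.4 rad).
It fails at once if the brown stoppered bottle is pushed more than 20 mm or tipped (distance of brown_jar from where it was at the start of the episode above 0.02 m or angle between brown_jar's own z axis and vertical above 0.4 rad).
It fails at once if the black-bulbed dropper bottle is pushed more than 20 mm or tipped (distance of black_dropper from where it was at the start of the episode above 0.02 m or angle between black_dropper's own z axis and vertical above 0.4 rad).
It fails at once if one of the five things is tipped over (leans more than 35 degrees) (angle between any of beaker, cover, blue_bottle, pink_bottle, red_dropper's own z axis and vertical above 0.61 rad).
It fails at once if one of the five things is dropped (falls free of the fingers faster than 0.7 m/s, a fall of about 25 mm) ((linear speed of beaker above 0.7 m/s and contact force between beaker and the fingers below 0.05 N) or (linear speed of cover above 0.7 m/s and contact force between cover and the fingers below 0.05 N) or (linear speed of blue_bottle above 0.7 m/s and contact force between blue_bottle and the fingers below 0.05 N) or (linear speed of pink_bottle above 0.7 m/s and contact force between pink_bottle and the fingers below 0.05 N) or (linear speed of red_dropper above 0.7 m/s and contact force between red_dropper and the fingers below 0.05 N)).
It also fails if it takes over 144 s, if anything falls off the work surface, if the arm or the gripper's body presses on something with over 40 N, if the wrist force passes 120 N, or if a joint passes its speed limit or range.

## Working session

There is one attempt and no reset: what is moved stays moved. The work goes in short steps, Python scripts to look and compute and a tool call to move; the robot and the scene stay as the last step left them, time stands still between calls to the robot, and variables do not carry over. Pictures are saved under pics/ and viewed, and the job is handed in when it is done.

Besides the shell and the picture viewer there is one more tool, called after "Call:" as a command line: name --argument value ..., lists and objects as JSON in quotes. arm_command: Moves the arm, as the interface text tells. Its arguments: {"type":"object","properties":{"steps":{"type":"array","items":{"type":"array"}},"force":{"type":"number"}},"required":["steps"]}

```bash
mkdir -p pics; ls
python3 - <<'E'
from cell import manip
import cv2,numpy as np
print(manip.read_state())
for n in("top","side"):
    p,d=manip.camera(n); cv2.imwrite(f"pics/{n}0.png",p[:,:,::-1]); np.save(f"pics/{n}0.npy",d)
    print(n,manip.calibration(n))
E
```

```text
pics
{'clock': 0.0, 'joints': array([-1.31653883e+00,  3.00482827e-01,  1.52156603e+00,  1.86258358e-05,
        1.32069959e+00, -6.65900236e-02]), 'qd': array([ 0.0013907 ,  0.00046686,  0.0007439 , -0.00061387,  0.00041638,
        0.00010435]), 'effort': array([ 4.30283990e-05, -5.31807482e+01, -3.52731550e+01,  7.08829123e-02,
        2.44949665e-02, -1.29725327e-04]), 'eef_pos': array([ 173.39640465, -521.68141468,  204.88626685]), 'eef_rot': array([-3.14149775e+00,  1.15202395e-03, -1.24995337e+00]), 'wrist_force': array([ 0.31502151,  0.1328265 , -0.51338642]), 'moment': array([-0.0427729 , -0.00161404,  0.04264536]), 'finger_gap': 94.2180054339567}
top {'fx': 577.8418505624193, 'fy': 577.8418505624193, 'cx': 319.7530426350956, 'cy': 233.4444805006683, 'R': array([[-0.01049516, -0.99977426,  0.01847401],
       [-0.99445661,  0.00850276, -0.10480344],
       [ 0.10462271, -0.01947153, -0.99432135]]), 't': array([ -20.51801505,  535.38574276, 1269.28726223])}
side {'fx': 580.3223273825819, 'fy': 580.3223273825819, 'cx': 320.6054677874844, 'cy': 246.1924329362823, 'R': array([[-0.94184346, -0.33581598, -0.01259027],
       [-0.19516726,  0.57710527, -0.79300646],
       [ 0.27357015, -0.74443074, -0.60908312]]), 't': array([ 501.28312624,  155.09049186, 1230.76229911])}
```

View pics/top0.png

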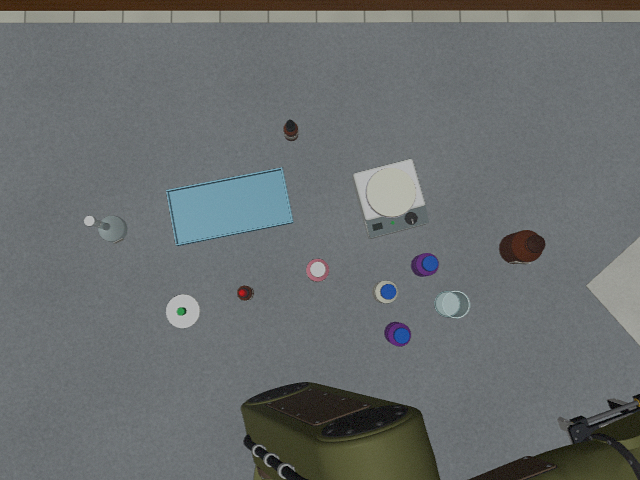

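View pics/side0.png

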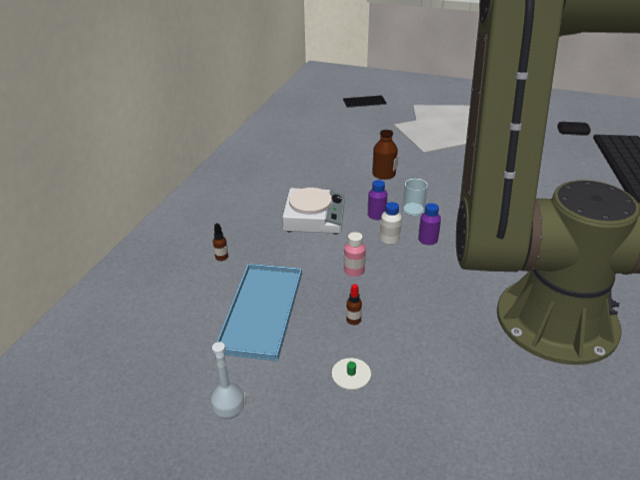

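Top view: white-body/blue-cap bottle at (386,292); look-alikes, purple with blue caps, at (425,264) and (398,334). Pink bottle is at (317,270), the red dropper at (245,293) and the black dropper at (290,130). The beaker is at (452,304), cover at (182,311), tray at (230,207), stirrer plate at (391,190), flask at (105,226) and brown jar at (522,246). I'll check the choice in a close crop and measure.

```bash
cat > h.py <<'E'
import numpy as np,cv2
from cell import manip
def snap(n,tag):
    p,d=manip.camera(n); cv2.imwrite(f"pics/{tag}.png",p[:,:,::-1]); np.save(f"pics/{tag}.npy",d); return p,d
def cloud(n,d):
    c=manip.calibration(n); v,u=np.indices(d.shape)
    X=np.stack([(u-c['cx'])/c['fx']*d,(v-c['cy'])/c['fy']*d,d],-1)-c['t']
    return X@c['R']
def proj(n,P):
    c=manip.calibration(n); X=np.atleast_2d(P)@c['R'].T+c['t']
    return np.c_[X[:,0]/X[:,2]*c['fx']+c['cx'],X[:,1]/X[:,2]*c['fy']+c['cy']]
def ray(n,u,v,z):
    c=manip.calibration(n); o=-c['R'].T@c['t']; r=c['R'].T@np.array([(u-c['cx'])/c['fx'],(v-c['cy'])/c['fy'],1])
    return o+r*(z-o[2])/r[2]
E
python3 - <<'E'
from h import *
img=cv2.imread("pics/top0.png"); s=cv2.imread("pics/side0.png")
a=cv2.resize(img[225:355,150:480],None,fx=2.4,fy=2.4,interpolation=cv2.INTER_CUBIC)
cv2.imwrite("pics/crop_t.png",a)
cv2.imwrite("pics/crop_s.png",cv2.resize(s[170:400,200:460],None,fx=2.5,fy=2.5,interpolation=cv2.INTER_CUBIC))
W=cloud("top",np.load("pics/top0.npy").astype(float)); hsv=cv2.cvtColor(img,cv2.COLOR_BGR2HSV)
print("bench z",np.median(W[100:120,400:500,2]),np.median(W[330:350,100:200,2]))
for n,(u,v) in dict(blue=(388,292),pur1=(428,264),pur2=(401,335),pink=(317,270),red=(242,293),black=(290,126),jar=(535,243),flask=(90,221),cover=(182,311),beaker=(452,304),stir=(391,190)).items():
    w=W[v-25:v+26,u-25:u+26]; m=w[...,2]; h=m[(m>3)&(m<400)]
    # connected near: high points
    zc=m[20:31,20:31].max(); 
    for lo in (zc-6,):
        vv,uu=np.where((m>lo)&(m<lo+15)); 
        k=w[vv,uu]; print(n,"zmax",zc.round(1),"n",len(k),"mean",k.mean(0).round(1),"bbox",k.min(0).round(0),k.max(0).round(0))
E
```

```text
bench z -0.7910018022595209 0.8170674750173487
blue zmax 1318.6 n 12 mean [ 3.9940e+02 -4.0000e-01  1.3186e+03] bbox [ 399.   -0. 1319.] [ 399.   -0. 1319.]
pur1 zmax 105.6 n 92 mean [ 460.7 -256.3  101.8] bbox [ 448. -272.  100.] [ 478. -241.  106.]
pur2 zmax 105.6 n 101 mean [ 312.  -191.6  102.1] bbox [ 297. -208.  100.] [ 328. -177.  106.]
pink zmax 104.7 n 128 mean [452.4 -18.9 101.2] bbox [438. -32.  99.] [467.  -3. 106.]
red zmax 1318.6 n 15 mean [ 3.9940e+02 -4.0000e-01  1.3186e+03] bbox [ 399.   -0. 1319.] [ 399.   -0. 1319.]
black zmax 1318.6 n 12 mean [ 3.9940e+02 -4.0000e-01  1.3186e+03] bbox [ 399.   -0. 1319.] [ 399.   -0. 1319.]
jar zmax 144.0 n 91 mean [ 500.1 -469.3  139.6] bbox [ 483. -486.  138.] [ 514. -455.  144.]
flask zmax 1318.6 n 11 mean [ 3.9940e+02 -4.0000e-01  1.3186e+03] bbox [ 399.   -0. 1319.] [ 399.   -0. 1319.]
cover zmax 1318.6 n 10 mean [ 3.9940e+02 -4.0000e-01  1.3186e+03] bbox [ 399.   -0. 1319.] [ 399.   -0. 1319.]
beaker zmax 12.3 n 151 mean [ 374.  -316.5   10.6] bbox [ 321. -377.    6.] [ 431. -267.   21.]
stir zmax 1318.6 n 14 mean [ 3.9940e+02 -4.0000e-01  1.3186e+03] bbox [ 399.   -0. 1319.] [ 399.   -0. 1319.]
```

View pics/crop_t.png

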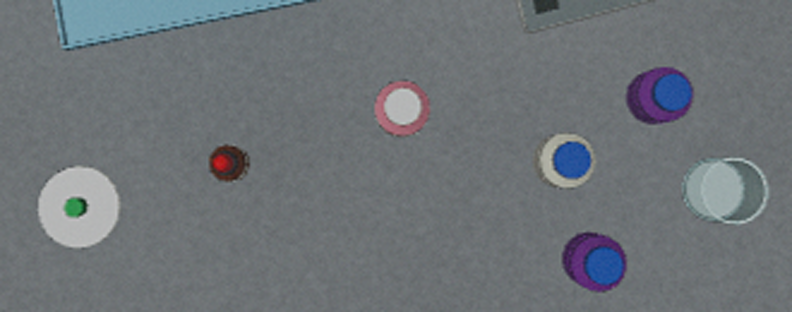

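View pics/crop_s.png

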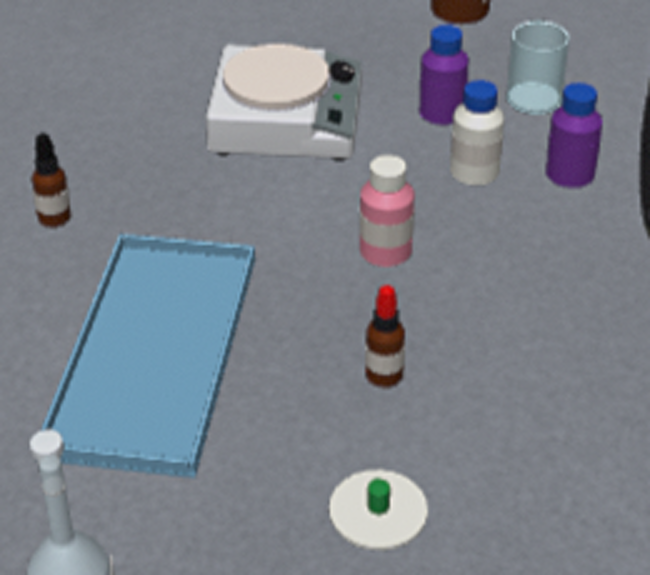

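The crops confirm it: the white-bodied blue-capped bottle is at crop (567,160), and both look-alikes are purple-bodied. Next I'll measure precisely by colour segmentation at known heights in both cameras.

```bash
cat > meas.py <<'E'
from h import *
def blobc(n,img,box,f,z,show=True):
    x0,y0,x1,y1=box; hsv=cv2.cvtColor(img,cv2.COLOR_BGR2HSV)[y0:y1,x0:x1].astype(int)
    m=f(hsv[...,0],hsv[...,1],hsv[...,2]).astype(np.uint8)
    k,l,s,c=cv2.connectedComponentsWithStats(m); i=1+np.argmax(s[1:,4]); u,v=c[i]+[x0,y0]
    return u,v,s[i,2:5],ray(n,u,v,z)
def rep(n,name,*a):
    u,v,s,p=blobc(n,*a); print(n,name,(round(u,1),round(v,1)),s,p.round(1)[:2])
E
python3 - <<'E'
from meas import *
t=cv2.imread("pics/top0.png"); s=cv2.imread("pics/side0.png")
blue=lambda h,S,v:(h>100)&(h<125)&(S>150)
rep("top","bluecap",t,(370,275,400,310),blue,100)
rep("side","bluecap(full cap mid 90)",s,(383,200,400,218),blue,90)
rep("top","pinkcap",t,(300,255,335,290),lambda h,S,v:(S<40)&(v>160),100)
rep("side","pinkcap90",s,(345,232,366,247),lambda h,S,v:(S<40)&(v>140),90)
red=lambda h,S,v:((h<8)|(h>172))&(S>180)&(v>90)
rep("top","red",t,(230,280,260,305),red,95)
rep("side","red",s,(345,280,365,305),red,86)
g=lambda h,S,v:(h>45)&(h<85)&(S>120)
rep("top","green",t,(170,300,195,325),g,27)
rep("side","green",s,(340,358,362,380),g,17)
w=lambda h,S,v:(S<40)&(v>150)
rep("top","cover",t,(160,290,205,335),lambda h,S,v:((S<40)&(v>140))|g(h,S,v),5)
rep("side","cover",s,(325,355,380,392),lambda h,S,v:((S<40)&(v>140))|g(h,S,v),5)
rep("top","plate",t,(362,160,420,222),lambda h,S,v:(h<30)&(S>12)&(v>150),65)
rep("side","plate",s,(280,185,345,215),lambda h,S,v:(h<30)&(S>20)&(v>150),65)
# tray
hs=cv2.cvtColor(t,cv2.COLOR_BGR2HSV).astype(int); m=((hs[...,0]>90)&(hs[...,0]<110)&(hs[...,1]>70)&(hs[...,2]>60)).astype(np.uint8); m[:,:150]=0;m[:150]=0;m[260:]=0;m[:,310:]=0
c=max(cv2.findContours(m,0,2)[0],key=cv2.contourArea); r=cv2.boxPoints(cv2.minAreaRect(c)); ap=cv2.approxPolyDP(c,5,True)[:,0]
print(r.round(1)); P=np.array([ray("top",*q,18) for q in ap]); print(ap,P.round(1)[:,:2], P.mean(0).round(1))
E
```

```text
top bluecap (np.float64(388.0), np.float64(291.2)) [ 15  15 176] [ 404.3 -166.6]
side bluecap(full cap mid 90) (np.float64(391.7), np.float64(207.9)) [ 13  13 134] [ 407.4 -168.8]
top pinkcap (np.float64(317.2), np.float64(268.9)) [ 15  15 179] [452.6 -18.1]
side pinkcap90 (np.float64(354.4), np.float64(238.3)) [ 15  15 174] [457.1 -21.4]
top red (np.float64(241.8), np.float64(292.6)) [ 7  7 36] [404.6 141. ]
side red (np.float64(354.1), np.float64(290.6)) [ 7 14 81] [407.2 144.1]
top green (np.float64(181.1), np.float64(310.9)) [ 9  7 50] [366.  282.2]
side green (np.float64(351.1), np.float64(367.9)) [ 8 13 90] [369.1 283. ]
top cover (np.float64(182.4), np.float64(310.8)) [ 34  34 889] [365.7 284.1]
side cover (np.float64(350.9), np.float64(373.2)) [  41   33 1004] [368.4 285.8]
top plate (np.float64(415.0), np.float64(193.5)) [1 6 6] [ 618.1 -235.8]
side plate (np.float64(309.8), np.float64(199.8)) [ 41  25 797] [ 623.4 -175.4]
[[164.6 189.9]
 [282.1 166.4]
 [293.3 222.3]
 [175.8 245.8]]
[[282 167]
 [166 190]
 [176 245]
 [292 222]] [[689.9  59. ]
 [638.4 322.3]
 [512.9 297.7]
 [562.9  36.8]] [601.  178.9  18. ]
```

Run:
```python
from h import *
t=cv2.imread("pics/top0.png"); s=cv2.imread("pics/side0.png")
cv2.imwrite("pics/bk_t.png",cv2.resize(t[275:335,420:485],None,fx=8,fy=8,interpolation=cv2.INTER_CUBIC))
cv2.imwrite("pics/bk_s.png",cv2.resize(s[170:225,390:440],None,fx=8,fy=8,interpolation=cv2.INTER_CUBIC))
```

```text
(no output)
```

View pics/bk_t.png

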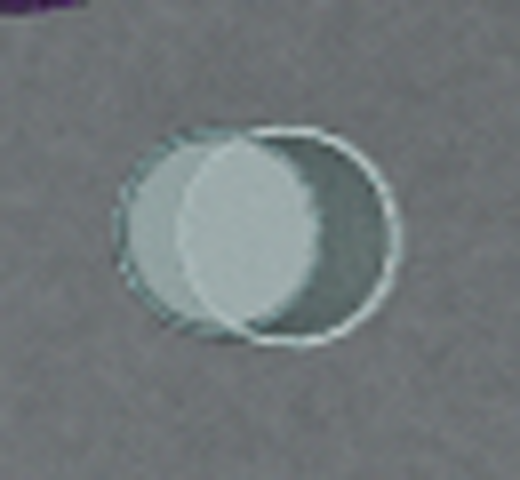

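View pics/bk_s.png

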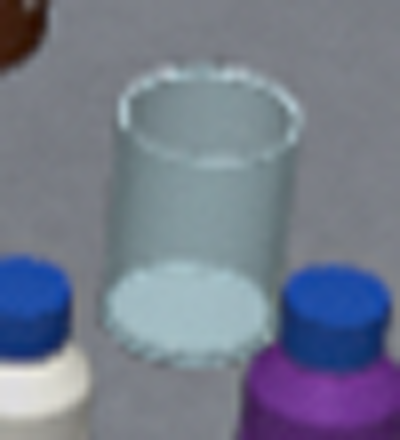

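```bash
cat > plan.py <<'E'
from h import *
from scipy.spatial.transform import Rotation as Ro
def plan(x,y,z,yaw):
    """print tool-frame move: turn needed, then shift (cm) after the turn"""
    s=manip.read_state(); p=s['eef_pos']; r=s['eef_rot']; 
    dy=(yaw-r[2]+np.pi/2)%np.pi-np.pi/2  # half-turn symmetric
    ny=r[2]+dy; R=Ro.from_euler('xyz',[np.pi,0,ny]).as_matrix()
    d=R.T@(np.array([x,y,z])-p)/10
    d0=Ro.from_euler('xyz',[np.pi,0,r[2]]).as_matrix().T@(np.array([x,y,z])-p)/10
    print("clock %.2f"%s['clock'],"pos",p.round(1),"rot",r.round(3),"gap %.1f"%s['finger_gap'],"F",s['wrist_force'].round(1),"q6 %.2f q1 %.2f"%(s['joints'][5],s['joints'][0]))
    print("turn %.3f (tool z)"%(-dy),"shift after turn cm",d.round(2),"| shift in present axes",d0.round(2))
if __name__=="__main__":
    import sys; plan(*map(float,sys.argv[1:5]))
E
python3 - <<'E'
from meas import *
print("beaker rim top",ray("top",455.8,304.1,80),"floor",ray("top",447.3,303.8,4),"side rim",ray("side",415.8,183.9,80))
t=cv2.imread("pics/top0.png")
print(cv2.cvtColor(t,cv2.COLOR_BGR2HSV)[190,355:428:3].tolist())
cv2.imwrite("pics/pl.png",cv2.resize(t[150:245,340:435],None,fx=6,fy=6,interpolation=cv2.INTER_CUBIC))
print("flask",ray("top",112,229,30),"black",ray("top",291,135,25),"jar",ray("top",510,249,40))
s=cv2.imread("pics/side0.png")
q=proj("side",[[0,0,0]]);hs=cv2.cvtColor(s,cv2.COLOR_BGR2HSV).astype(int); m=((hs[...,0]>90)&(hs[...,0]<112)&(hs[...,1]>90)&(hs[...,2]>60)).astype(np.uint8); m[:,:210]=0;m[:255]=0;m[365:]=0;m[:,310:]=0
c=max(cv2.findContours(m,0,2)[0],key=cv2.contourArea); ap=cv2.approxPolyDP(c,5,True)[:,0]
P=np.array([ray("side",*a,18) for a in ap]); print(ap.tolist(),P.round(1)[:,:2].tolist())
E
python3 plan.py 375 -320 200 0
```

```text
beaker rim top [ 375.3888769  -313.84870509   80.        ] floor [ 374.79967684 -313.74407277    4.        ] side rim [ 378.36644794 -313.35064106   80.        ]
[[60, 11, 111], [60, 4, 173], [80, 4, 184], [90, 3, 184], [33, 14, 177], [33, 13, 182], [36, 14, 185], [34, 11, 182], [30, 13, 182], [33, 13, 182], [27, 14, 184], [37, 12, 184], [39, 14, 185], [38, 17, 183], [33, 15, 183], [30, 13, 182], [30, 15, 182], [33, 12, 184], [33, 15, 182], [33, 17, 184], [26, 11, 180], [0, 1, 186], [75, 12, 125], [102, 21, 121], [98, 9, 116]]
flask [548.91464843 437.58380055  30.        ] black [762.79446406  37.80317812  25.        ] jar [ 495.38535504 -449.82909144   40.        ]
[[248, 264], [217, 340], [225, 343], [225, 354], [277, 359], [301, 269]] [[690.9, 62.1], [646.1, 302.6], [627.1, 304.7], [613.6, 330.9], [511.8, 309.5], [566.3, 39.1]]
clock 0.10 pos [ 173.3 -521.7  205. ] rot [-3.142e+00  1.000e-03 -1.250e+00] gap 94.5 F [ 0.5 -0.4  0.2] q6 -0.07 q1 -1.32
turn -1.250 (tool z) shift after turn cm [ 20.17 -20.17   0.5 ] | shift in present axes [-12.78 -25.5    0.5 ]
```

View pics/pl.png

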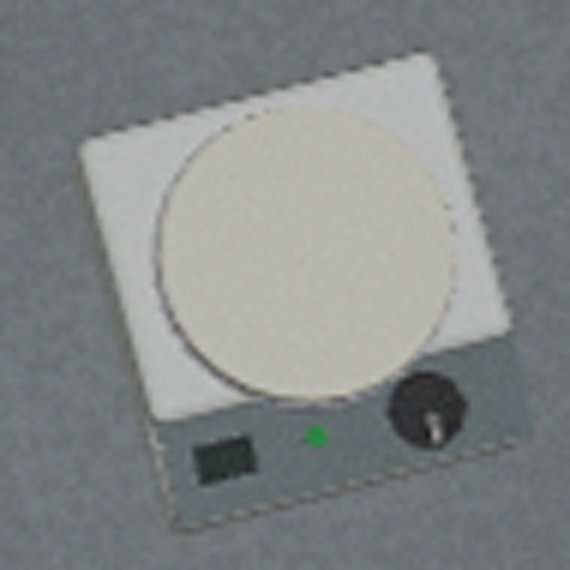

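```bash
python3 plan.py 376 -314 205 -1.25
python3 - <<'E'
from h import *
print(ray("top",390.9,191.9,65))
E
```

```text
clock 0.10 pos [ 173.3 -521.7  205. ] rot [-3.142e+00  1.000e-03 -1.250e+00] gap 94.5 F [ 0.5 -0.4  0.2] q6 -0.07 q1 -1.32
turn -0.000 (tool z) shift after turn cm [-13.32 -25.78  -0.  ] | shift in present axes [-13.32 -25.78  -0.  ]
[ 622.01281703 -182.66075322   65.        ]
```

Call:
arm_command --steps '[[1, [-1.66, -3.22, 0], 0], [1, [-1.66, -3.22, 0], 0], [1, [-1.66, -3.22, 0], 0], [1, [-1.66, -3.22, 0], 0], [1, [-1.66, -3.22, 0], 0]]' --force 15

```text
clock: 0.52
eef_pos: [300.8, -390.9, 205.2]
eef_rot: [3.142, 0.0, -1.25]
wrist_force: [0.6, -0.2, 0.0]
finger_gap: 94.2
```

Call:
arm_command --steps '[[1, [-1.66, -3.22, 0], 0], [1, [-1.66, -3.22, 0], 0], [1, [-1.66, -3.22, 0], 0], [1, [0, 0, 3], 0], [1, [0, 0, 3], 0]]'

```text
clock: 0.93
eef_pos: [377.7, -313.7, 145.6]
eef_rot: [-3.14, -0.003, -1.247]
wrist_force: [0.7, -1.4, -1.4]
finger_gap: 93.9
```

```bash
python3 plan.py 376 -314 25 -1.25
python3 - <<'E'
from h import *
p,d=snap("top","t1"); snap("side","s1")
s=cv2.imread("pics/side0.png"); cv2.imwrite("pics/pls.png",cv2.resize(s[175:240,275:360],None,fx=6,fy=6,interpolation=cv2.INTER_CUBIC))
E
```

```text
clock 0.93 pos [ 377.7 -313.7  145.6] rot [-3.140e+00 -3.000e-03 -1.247e+00] gap 93.9 F [ 0.7 -1.4 -1.4] q6 0.48 q1 -0.77
turn 0.003 (tool z) shift after turn cm [-0.02  0.17 12.06] | shift in present axes [-0.02  0.17 12.06]
```

View pics/s1.png

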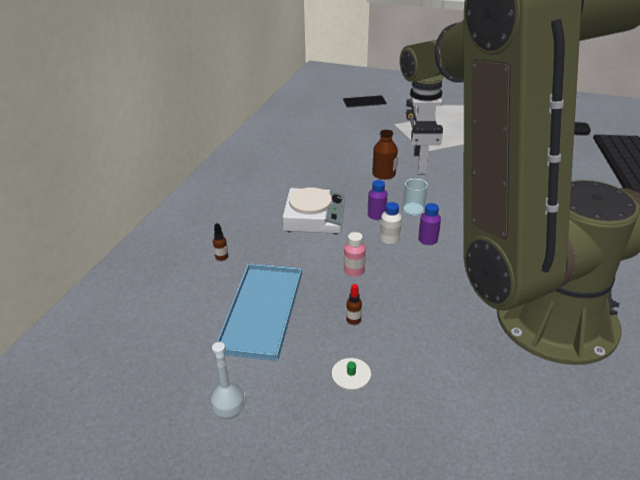

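View pics/pls.png

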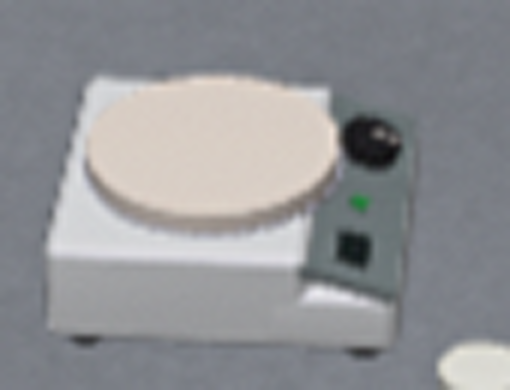

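The gripper's fingers hang at side pixel (423,160), above the beaker at (415,197); all else is unmoved. Plate top centre in the side crop is about (213,146). Descending.

Call:
arm_command --steps '[[1, [0, 0.1, 3], 0], [1, [0, 0, 3], 0], [1, [0, 0, 3], 0], [1, [0, 0, 3], 0], [1, [0, 0, 0], 0]]'

```text
clock: 1.45
eef_pos: [373.3, -313.9, 22.2]
eef_rot: [3.139, 0.006, -1.251]
wrist_force: [-0.9, 0.5, -1.3]
finger_gap: 94.1
```

Call:
arm_command --steps '[[0, [0, 0, 0], 0], [0, [0, 0, 0], 0], [0, [0, 0, 0], 0], [0, [0, 0, 0], 0], [0, [0, 0, 0], 0]]' --force 15

```text
clock: 1.87
eef_pos: [375.5, -315.5, 26.7]
eef_rot: [-3.141, -0.002, -1.25]
wrist_force: [0.7, -0.7, 0.4]
finger_gap: 64.1
```

```bash
python3 -c "
from h import *
print(ray('side',310.1,198.9,65))
snap('top','t2')"; python3 plan.py 376 -314 25 -1.25
```

```text
[ 624.12911641 -179.54212008   65.        ]
clock 1.92 pos [ 375.4 -315.3   26.4] rot [-3.141e+00 -1.000e-03 -1.250e+00] gap 60.1 F [ 0.7 -2.1  1.1] q6 0.48 q1 -0.77
turn -0.000 (tool z) shift after turn cm [-0.11 -0.1   0.14] | shift in present axes [-0.11 -0.1   0.14]
```

View pics/t2.png

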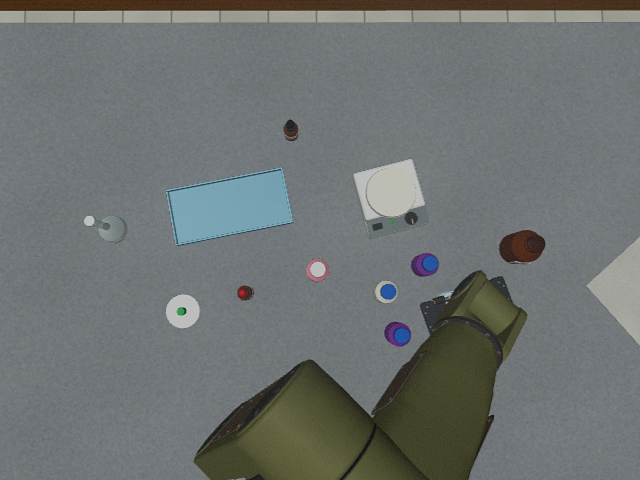

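Call:
arm_command --steps '[[0, [0, 0, 0], 0], [0, [0, 0, 0], 0], [0, [0, 0, -1], 0], [0, [0, 0, -2], 0], [0, [0, 0, -2], 0]]'

```text
clock: 2.33
eef_pos: [374.7, -314.6, 76.2]
eef_rot: [3.141, 0.001, -1.25]
wrist_force: [0.0, -0.4, -0.5]
finger_gap: 59.6
```

Call:
arm_command --steps '[[0, [0, 0, -3], 0], [0, [0, 0, -3], 0], [0, [0, 0, -3], 0], [0, [0, 0, -1], 0], [0, [0, 0, 0], 0]]'

```text
clock: 2.75
eef_pos: [375.7, -315.6, 178.0]
eef_rot: [-3.14, -0.004, -1.25]
wrist_force: [-0.7, -0.3, -1.2]
finger_gap: 59.4
```

```bash
python3 plan.py 623 -181 175 -1.25
```

```text
clock 2.75 pos [ 375.7 -315.6  178. ] rot [-3.14  -0.004 -1.25 ] gap 59.4 F [-0.7 -0.3 -1.2] q6 0.48 q1 -0.77
turn 0.000 (tool z) shift after turn cm [ -4.98 -27.71   0.3 ] | shift in present axes [ -4.97 -27.71   0.3 ]
```

Call:
arm_command --steps '[[0, [-0.4, -2, 0], 0], [0, [-0.55, -3, 0], 0], [0, [-0.55, -3, 0], 0], [0, [-0.55, -3, 0], 0], [0, [-0.55, -3, 0], 0]]'

```text
clock: 3.17
eef_pos: [500.2, -244.9, 173.3]
eef_rot: [3.14, 0.002, -1.25]
wrist_force: [0.9, -0.8, -0.6]
finger_gap: 59.7
```

Call:
arm_command --steps '[[0, [-0.55, -3, 0], 0], [0, [-0.55, -3, 0], 0], [0, [-0.55, -3, 0], 0], [0, [-0.55, -3, 0], 0], [0, [-0.4, -1.7, 0], 0]]'

```text
clock: 3.58
eef_pos: [622.9, -176.3, 172.6]
eef_rot: [3.139, 0.002, -1.249]
wrist_force: [-1.0, 0.8, -1.9]
finger_gap: 59.6
```

Call:
arm_command --steps '[[0, [0, 0, 1], 0], [0, [0, 0, 2], 0], [0, [0, 0, 2], 0], [0, [0, 0, 1], 0], [0, [0, 0, 0], 0]]'

```text
clock: 4.0
eef_pos: [619.5, -178.1, 111.4]
eef_rot: [3.137, 0.004, -1.25]
wrist_force: [0.9, 0.2, -1.3]
finger_gap: 59.6
```

```bash
python3 plan.py 623 -181 91 -1.25; python3 -c "
from h import *
snap('side','s3');snap('top','t3')"
```

```text
clock 4.00 pos [ 619.5 -178.1  111.4] rot [ 3.137  0.004 -1.25 ] gap 59.6 F [ 0.9  0.2 -1.3] q6 0.91 q1 -0.34
turn -0.000 (tool z) shift after turn cm [ 0.38 -0.24  2.04] | shift in present axes [ 0.38 -0.24  2.04]
```

View pics/s3.png

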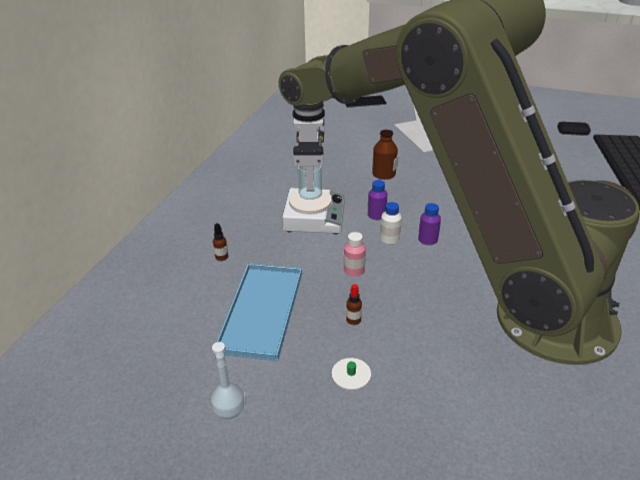

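The held beaker is at side pixel (311,185), centred just above the plate. Lowering gently.

Call:
arm_command --steps '[[0, [0.15, -0.1, 0.8], 0], [0, [0.15, -0.1, 0.6], 0], [0, [0, 0, 0.2], 0], [0, [0, 0, 0], 0], [0, [0, 0, 0], 0]]'

```text
clock: 4.52
eef_pos: [624.4, -180.5, 99.5]
eef_rot: [-3.142, 0.0, -1.25]
wrist_force: [0.5, 1.0, -0.2]
finger_gap: 59.6
```

```bash
python3 plan.py 623 -181 91 -1.25
```

```text
clock 4.52 pos [ 624.4 -180.5   99.5] rot [-3.142  0.    -1.25 ] gap 59.6 F [ 0.5  1.  -0.2] q6 0.91 q1 -0.34
turn -0.000 (tool z) shift after turn cm [-0.    0.15  0.85] | shift in present axes [-0.    0.15  0.85]
```

Call:
arm_command --steps '[[0, [0, 0.1, 0.3], 0], [0, [0, 0, 0.2], 0], [0, [0, 0, 0.2], 0], [0, [0, 0, 0], 0], [0, [0, 0, 0], 0]]'

```text
clock: 4.93
eef_pos: [623.4, -180.8, 92.3]
eef_rot: [3.141, 0.0, -1.25]
wrist_force: [-0.4, 0.4, -1.4]
finger_gap: 59.8
```

Call:
arm_command --steps '[[0, [0, 0, 0.1], 0], [0, [0, 0, 0.1], 0], [0, [0, 0, 0], 0], [0, [0, 0, 0], 0]]'

```text
clock: 5.27
eef_pos: [623.6, -180.9, 91.4]
eef_rot: [-3.141, -0.0, -1.25]
wrist_force: [-3.6, 0.3, 5.6]
finger_gap: 59.9
```

Contact at 5.6 N; release and rise.

Call:
arm_command --steps '[[0.8, [0, 0, 0], 0], [0.8, [0, 0, 0], 0], [0.8, [0, 0, 0], 0], [0.8, [0, 0, 0], 0], [0.8, [0, 0, 0], 0]]'

```text
clock: 5.68
eef_pos: [623.4, -180.8, 90.3]
eef_rot: [3.142, 0.0, -1.25]
wrist_force: [0.5, -0.8, -0.3]
finger_gap: 75.0
```

Call:
arm_command --steps '[[0.8, [0, 0, -2], 0], [0.8, [0, 0, -4], 0], [0.8, [0, 0, -4], 0], [0.8, [0, 0, -2], 0], [0.8, [0, 0, 0], 0]]'

```text
clock: 6.1
eef_pos: [624.9, -181.4, 216.3]
eef_rot: [-3.135, -0.005, -1.25]
wrist_force: [0.6, -0.6, 0.3]
finger_gap: 74.9
```

```bash
python3 plan.py 406 -168 150 1.2; python3 -c "
from h import *
snap('side','s4');snap('top','t4')
cv2.imwrite('pics/s4c.png',cv2.resize(cv2.imread('pics/s4.png')[60:260,240:480],None,fx=3,fy=3))"
```

```text
clock 6.10 pos [ 624.9 -181.4  216.3] rot [-3.135 -0.005 -1.25 ] gap 74.9 F [ 0.6 -0.6  0.3] q6 0.91 q1 -0.34
turn 0.692 (tool z) shift after turn cm [ 6.69 20.89  6.63] | shift in present axes [-8.17 20.35  6.63]
```

View pics/s4c.png

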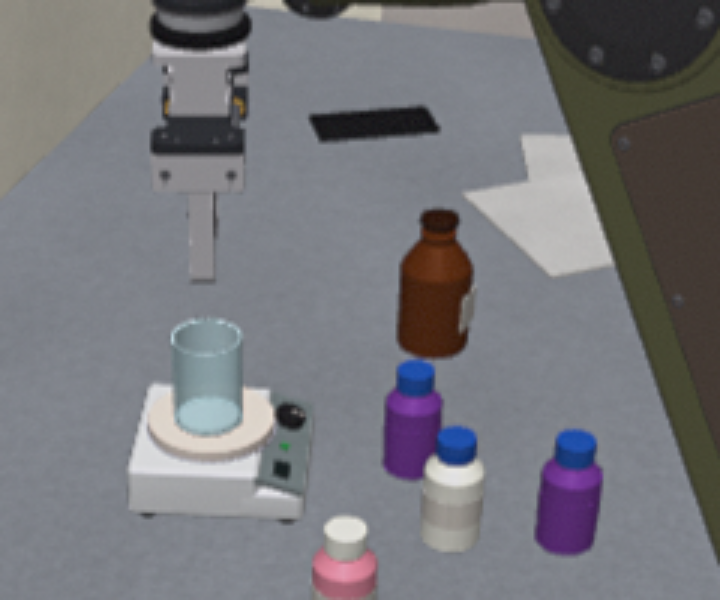

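The beaker stands upright in the middle of the plate (crop (208,413)). Next is the white blue-capped bottle.

Call:
arm_command --steps '[[0.85, [-1.36, 3.39, 0], 0], [0.85, [-1.36, 3.39, 0], 0], [0.85, [-1.36, 3.39, 0], 0], [0.85, [-1.36, 3.39, 0], 0], [0.85, [-1.36, 3.39, 0], 0]]'

```text
clock: 6.62
eef_pos: [438.7, -169.1, 208.3]
eef_rot: [3.139, 0.002, -1.25]
wrist_force: [-0.1, -0.6, 0.4]
finger_gap: 80.0
```

Call:
arm_command --steps '[[0.85, [-1.37, 3.4, 0], 0], [0.85, [0, 0, 3], 0], [0.85, [0, 0, 3], 0], [0.85, [0, 0, 0], 0], [0.85, [0, 0, 0], 0]]'

```text
clock: 7.03
eef_pos: [403.7, -167.0, 149.3]
eef_rot: [3.139, 0.003, -1.25]
wrist_force: [0.2, -0.4, 0.6]
finger_gap: 80.1
```

```bash
python3 plan.py 406 -168 25 -1.25
```

```text
clock 7.03 pos [ 403.7 -167.   149.3] rot [ 3.139e+00  3.000e-03 -1.250e+00] gap 80.1 F [ 0.2 -0.4  0.6] q6 0.77 q1 -0.48
turn -0.000 (tool z) shift after turn cm [ 0.16 -0.19 12.43] | shift in present axes [ 0.16 -0.19 12.43]
```

Call:
arm_command --steps '[[0.85, [0, 0, 3.1], 0], [0.85, [0, 0, 3.1], 0], [0.85, [0, 0, 3.1], 0], [0.85, [0, 0, 3.1], 0], [0.85, [0, 0, 0], 0]]'

```text
clock: 7.45
eef_pos: [402.8, -166.5, 22.9]
eef_rot: [3.137, 0.005, -1.25]
wrist_force: [-0.4, 0.9, -0.9]
finger_gap: 80.1
```

Call:
arm_command --steps '[[0, [0, 0, 0], 0], [0, [0, 0, 0], 0], [0, [0, 0, 0], 0], [0, [0, 0, 0], 0], [0, [0, 0, 0], 0]]' --force 20

```text
clock: 7.87
eef_pos: [405.2, -167.8, 27.7]
eef_rot: [-3.14, -0.002, -1.25]
wrist_force: [0.2, -1.6, 0.6]
finger_gap: 49.7
```

Call:
arm_command --steps '[[0, [0, 0, 0], 0], [0, [0, 0, 0], 0], [0, [0, 0, -1], 0], [0, [0, 0, -2], 0], [0, [0, 0, -2], 0]]'

```text
clock: 8.28
eef_pos: [404.1, -167.2, 77.4]
eef_rot: [3.141, 0.001, -1.25]
wrist_force: [-0.2, -0.3, -2.3]
finger_gap: 48.8
```

```bash
python3 plan.py 586 257 170 0.193;  python3 -c "
from h import *
snap('side','s5')
cv2.imwrite('pics/s5c.png',cv2.resize(cv2.imread('pics/s5.png')[60:260,240:480],None,fx=3,fy=3))"
```

```text
clock 8.28 pos [ 404.1 -167.2   77.4] rot [ 3.141e+00  1.000e-03 -1.250e+00] gap 48.8 F [-0.2 -0.3 -2.3] q6 0.77 q1 -0.48
turn -1.443 (tool z) shift after turn cm [ 25.99 -38.15  -9.26] | shift in present axes [-34.52 -30.64  -9.26]
```

View pics/s5c.png

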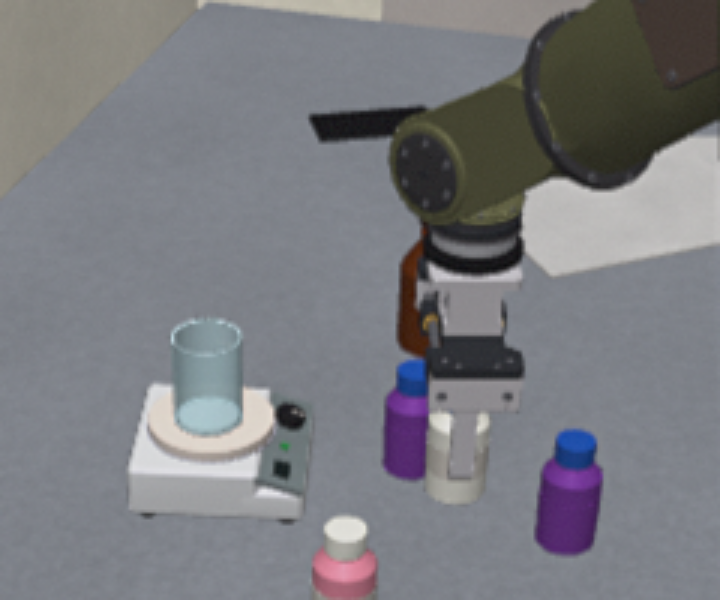

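Held upright, lifted 5 cm (white body at crop (457,455)). Lift and turn.

Call:
arm_command --steps '[[0, [0, 0, -2.3], -0.12], [0, [0, 0, -2.3], -0.12], [0, [0, 0, -2.3], -0.12], [0, [0, 0, -2.3], -0.12], [0, [0, 0, 0], -0.12]]'

```text
clock: 8.75
eef_pos: [405.9, -168.1, 172.8]
eef_rot: [-3.141, -0.006, -0.644]
wrist_force: [0.7, -0.3, -0.7]
finger_gap: 49.2
```

Call:
arm_command --steps '[[0, [0, 0, 0], -0.12], [0, [0, 0, 0], -0.12], [0, [0, 0, 0], -0.12], [0, [0, 0, 0], -0.12], [0, [0, 0, 0], -0.12]]'

```text
clock: 9.17
eef_pos: [404.4, -167.4, 168.7]
eef_rot: [3.142, -0.0, -0.044]
wrist_force: [-0.6, 0.4, -1.9]
finger_gap: 49.3
```

Call:
arm_command --steps '[[0, [0, 0, 0], -0.12], [0, [0, 0, 0], -0.12], [0, [0, 0, 0], 0]]'

```text
clock: 9.42
eef_pos: [404.4, -167.4, 168.7]
eef_rot: [3.142, -0.0, 0.196]
wrist_force: [-0.3, -0.2, -1.7]
finger_gap: 49.2
```

```bash
python3 plan.py 586 257 170 0.193
```

```text
clock 9.42 pos [ 404.4 -167.4  168.7] rot [ 3.142 -0.     0.196] gap 49.2 F [-0.3 -0.2 -1.7] q6 -0.67 q1 -0.48
turn 0.003 (tool z) shift after turn cm [ 25.96 -38.17  -0.13] | shift in present axes [ 26.07 -38.09  -0.13]
```

Call:
arm_command --steps '[[0, [1.5, -2.2, 0], 0], [0, [2, -2.93, 0], 0], [0, [2, -2.93, 0], 0], [0, [2, -2.93, 0], 0], [0, [2, -2.93, 0], 0]]'

```text
clock: 9.83
eef_pos: [471.8, -11.2, 168.8]
eef_rot: [3.142, -0.0, 0.185]
wrist_force: [0.1, -0.3, -1.4]
finger_gap: 49.5
```

Call:
arm_command --steps '[[0, [2, -2.93, 0], 0], [0, [2, -2.93, 0], 0], [0, [2, -2.93, 0], 0], [0, [2, -2.93, 0], 0], [0, [2, -2.93, 0], 0]]'

```text
clock: 10.25
eef_pos: [542.3, 151.7, 168.5]
eef_rot: [-3.142, 0.0, 0.185]
wrist_force: [0.8, -1.3, -1.5]
finger_gap: 49.5
```

Call:
arm_command --steps '[[0, [2, -2.93, 0], 0], [0, [2, -2.93, 0], 0], [0, [1.5, -2.2, 0], 0], [0, [1, -1.5, 0], 0], [0, [0, 0, 0], 0]]'

```text
clock: 10.67
eef_pos: [588.0, 258.9, 167.8]
eef_rot: [-3.141, 0.001, 0.188]
wrist_force: [-0.5, -0.2, -2.2]
finger_gap: 49.4
```

```bash
python3 plan.py 586 257 31 0.193
```

```text
clock 10.67 pos [588.  258.9 167.8] rot [-3.141e+00  1.000e-03  1.880e-01] gap 49.4 F [-0.5 -0.2 -2.2] q6 0.17 q1 0.36
turn -0.005 (tool z) shift after turn cm [-0.24  0.15 13.68] | shift in present axes [-0.23  0.15 13.68]
```

Call:
arm_command --steps '[[0, [-0.2, 0.15, 2], 0], [0, [0, 0, 3], 0], [0, [0, 0, 3], 0], [0, [0, 0, 2.5], 0], [0, [0, 0, 1.5], 0]]'

```text
clock: 11.08
eef_pos: [584.8, 253.1, 45.5]
eef_rot: [3.141, 0.004, 0.186]
wrist_force: [-0.2, -0.0, -1.6]
finger_gap: 49.4
```

Call:
arm_command --steps '[[0, [0, 0, 0], 0], [0, [0, 0, 0], 0], [0, [0, 0, 0], 0]]'

```text
clock: 11.33
eef_pos: [586.8, 254.1, 50.1]
eef_rot: [-3.141, -0.002, 0.188]
wrist_force: [-0.7, 0.2, -0.8]
finger_gap: 49.2
```

```bash
python3 plan.py 586 257 30 0.193;  python3 -c "
from h import *
snap('side','s6')
cv2.imwrite('pics/s6c.png',cv2.resize(cv2.imread('pics/s6.png')[200:440,180:420],None,fx=2.5,fy=2.5))"
```

```text
clock 11.33 pos [586.8 254.1  50.1] rot [-3.141e+00 -2.000e-03  1.880e-01] gap 49.2 F [-0.7  0.2 -0.8] q6 0.16 q1 0.35
turn -0.005 (tool z) shift after turn cm [-0.03 -0.3   2.01] | shift in present axes [-0.03 -0.3   2.01]
```

View pics/s6c.png

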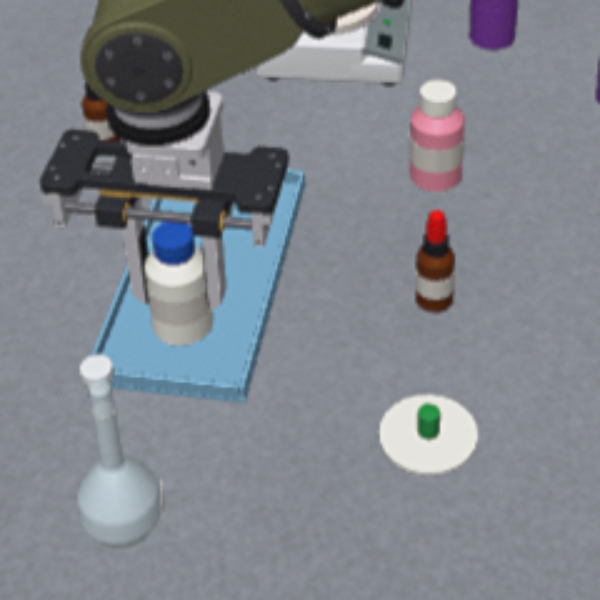

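The bottle hangs upright over the tray's left half, between its walls (crop (180,290)), clear of the flask. Lowering.

Call:
arm_command --steps '[[0, [0, -0.2, 0.6], 0], [0, [0, 0, 0.5], 0], [0, [0, 0, 0.3], 0], [0, [0, 0, 0], 0], [0, [0, 0, 0], 0]]'

```text
clock: 11.8
eef_pos: [585.7, 256.2, 34.2]
eef_rot: [3.142, 0.0, 0.19]
wrist_force: [0.8, -0.3, -2.5]
finger_gap: 49.4
```

Call:
arm_command --steps '[[0, [0, 0, 0.1], 0], [0, [0, 0, 0.1], 0], [0, [0, 0, 0.1], 0], [0, [0, 0, 0], 0], [0, [0, 0, 0], 0]]'

```text
clock: 12.22
eef_pos: [585.9, 256.2, 31.7]
eef_rot: [-3.142, -0.0, 0.19]
wrist_force: [-1.3, -0.3, 2.0]
finger_gap: 49.6
```

Call:
arm_command --steps '[[0, [0, 0, 0.1], 0], [0, [0, 0, 0], 0], [0, [0, 0, 0], 0]]'

```text
clock: 12.47
eef_pos: [586.0, 256.2, 31.7]
eef_rot: [-3.142, -0.001, 0.19]
wrist_force: [-5.8, -3.3, 11.1]
finger_gap: 49.3
```

Call:
arm_command --steps '[[0.75, [0, 0, 0], 0], [0.75, [0, 0, 0], 0], [0.75, [0, 0, 0], 0], [0.75, [0, 0, 0], 0], [0.75, [0, 0, 0], 0]]'

```text
clock: 12.88
eef_pos: [585.8, 256.2, 30.3]
eef_rot: [3.142, 0.0, 0.19]
wrist_force: [0.0, 0.2, 0.1]
finger_gap: 70.3
```

Call:
arm_command --steps '[[0.75, [0, 0, -2], 0], [0.75, [0, 0, -4], 0], [0.75, [0, 0, -4], 0], [0.75, [0, 0, -3], 0], [0.75, [0, 0, -1], 0]]'

```text
clock: 13.3
eef_pos: [587.2, 256.7, 176.0]
eef_rot: [-3.14, -0.007, 0.19]
wrist_force: [-0.5, -0.0, 1.4]
finger_gap: 70.5
```

```bash
python3 plan.py 454 -19.5 165 0.193
```

```text
clock 13.30 pos [587.2 256.7 176. ] rot [-3.14  -0.007  0.19 ] gap 70.5 F [-0.5 -0.   1.4] q6 0.17 q1 0.36
turn -0.003 (tool z) shift after turn cm [-18.37  24.56   1.1 ] | shift in present axes [-18.3   24.61   1.1 ]
```

Call:
arm_command --steps '[[0.8, [-2.03, 2.73, 0], 0], [0.8, [-2.03, 2.73, 0], 0], [0.8, [-2.03, 2.73, 0], 0], [0.8, [-2.03, 2.73, 0], 0], [0.8, [-2.03, 2.73, 0], 0]]'

```text
clock: 13.72
eef_pos: [510.7, 101.7, 169.8]
eef_rot: [-3.142, 0.001, 0.19]
wrist_force: [0.6, -0.4, 0.4]
finger_gap: 75.4
```

Call:
arm_command --steps '[[0.8, [-2.03, 2.73, 0], 0], [0.8, [-2.03, 2.73, 0], 0], [0.8, [-2.03, 2.73, 0], 0], [0.8, [-2.05, 2.75, 0], 0], [0.8, [0, 0, 2], 0]]'

```text
clock: 14.13
eef_pos: [452.2, -23.5, 152.6]
eef_rot: [3.14, -0.004, 0.187]
wrist_force: [0.6, 0.5, 0.4]
finger_gap: 75.0
```

```bash
python3 plan.py 454 -19.5 25.5 0.193;  python3 -c "
from h import *
snap('side','s7')
cv2.imwrite('pics/s7c.png',cv2.resize(cv2.imread('pics/s7.png')[180:420,180:420],None,fx=2.5,fy=2.5))"
```

```text
clock 14.13 pos [452.2 -23.5 152.6] rot [ 3.14  -0.004  0.187] gap 75.0 F [0.6 0.5 0.4] q6 -0.32 q1 -0.13
turn -0.006 (tool z) shift after turn cm [ 0.26 -0.36 12.71] | shift in present axes [ 0.25 -0.36 12.71]
```

View pics/s7c.png

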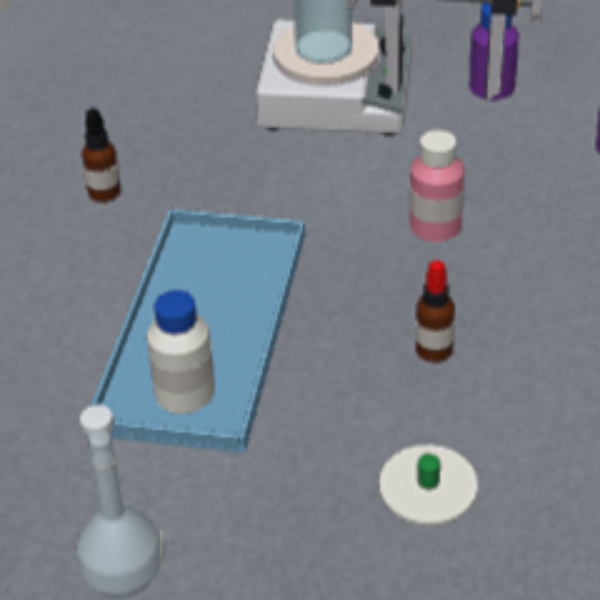

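The blue-capped bottle stands upright in the tray's left end (crop (180,360)). Descending on the pink one.

Call:
arm_command --steps '[[0.8, [0.1, -0.2, 2.5], 0], [0.8, [0, 0, 3.5], 0], [0.8, [0, 0, 3.5], 0], [0.8, [0, 0, 3.1], 0], [0.8, [0, 0, 0], 0]]'

```text
clock: 14.6
eef_pos: [450.1, -16.8, 19.5]
eef_rot: [-3.139, 0.009, 0.191]
wrist_force: [-1.0, 0.7, -0.6]
finger_gap: 75.1
```

Call:
arm_command --steps '[[0, [0, 0, 0], 0], [0, [0, 0, 0], 0], [0, [0, 0, 0], 0], [0, [0, 0, 0], 0], [0, [0, 0, 0], 0]]' --force 20

```text
clock: 15.02
eef_pos: [454.1, -17.7, 26.0]
eef_rot: [3.141, -0.002, 0.19]
wrist_force: [-1.1, 0.6, 8.2]
finger_gap: 49.7
```

Call:
arm_command --steps '[[0, [0, 0, 0], 0], [0, [0, 0, 0], 0], [0, [0, 0, -1], 0], [0, [0, 0, -3], 0], [0, [0, 0, -3], 0]]'

```text
clock: 15.43
eef_pos: [452.5, -17.6, 95.7]
eef_rot: [-3.141, 0.002, 0.19]
wrist_force: [0.8, -1.0, -2.1]
finger_gap: 49.4
```

Call:
arm_command --steps '[[0, [0, 0, -3], 0], [0, [0, 0, -1], 0], [0, [0, 0, 0], 0]]'

```text
clock: 15.68
eef_pos: [454.4, -17.8, 137.3]
eef_rot: [3.14, -0.005, 0.19]
wrist_force: [0.4, 0.1, -1.4]
finger_gap: 49.6
```

```bash
python3 plan.py 616.5 100.5 140 0.193
```

```text
clock 15.68 pos [454.4 -17.8 137.3] rot [ 3.14  -0.005  0.19 ] gap 49.6 F [ 0.4  0.1 -1.4] q6 -0.31 q1 -0.12
turn -0.003 (tool z) shift after turn cm [18.18 -8.5  -0.27] | shift in present axes [18.16 -8.55 -0.27]
```

Call:
arm_command --steps '[[0, [2, -0.9, 0], 0], [0, [3.1, -1.5, 0], 0], [0, [3.1, -1.5, 0], 0], [0, [3.1, -1.5, 0], 0], [0, [3.1, -1.5, 0], 0]]'

```text
clock: 16.1
eef_pos: [582.0, 78.4, 132.5]
eef_rot: [-3.141, 0.002, 0.19]
wrist_force: [0.5, -0.2, -1.5]
finger_gap: 49.6
```

Call:
arm_command --steps '[[0, [2.8, -1.2, 0], 0], [0, [1, -0.4, 0], 0], [0, [0, 0, 2], 0], [0, [0, 0, 3], 0], [0, [0, 0, 2], 0]]'

```text
clock: 16.52
eef_pos: [614.4, 100.2, 60.1]
eef_rot: [-3.141, 0.004, 0.19]
wrist_force: [-0.1, 0.6, -3.0]
finger_gap: 49.9
```

Call:
arm_command --steps '[[0, [0, 0, 1], 0], [0, [0, 0, 0], 0], [0, [0, 0, 0], 0]]'

```text
clock: 16.77
eef_pos: [615.8, 100.1, 54.2]
eef_rot: [-3.142, 0.001, 0.19]
wrist_force: [-0.0, 0.5, -1.1]
finger_gap: 49.9
```

```bash
python3 plan.py 616.5 100.5 30 0.193;  python3 -c "
from h import *
snap('side','s8')
cv2.imwrite('pics/s8c.png',cv2.resize(cv2.imread('pics/s8.png')[180:420,180:420],None,fx=2.5,fy=2.5))"
```

```text
clock 16.77 pos [615.8 100.1  54.2] rot [-3.142e+00  1.000e-03  1.900e-01] gap 49.9 F [-0.   0.5 -1.1] q6 -0.09 q1 0.10
turn -0.003 (tool z) shift after turn cm [ 0.08 -0.03  2.42] | shift in present axes [ 0.08 -0.03  2.42]
```

View pics/s8c.png

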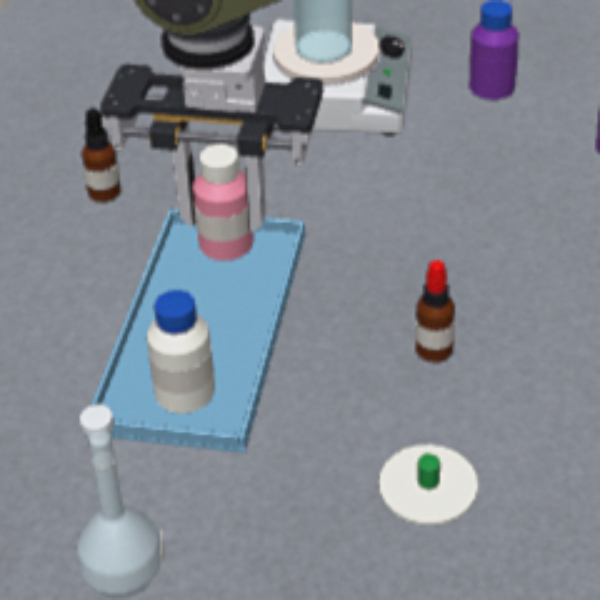

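The pink bottle hangs over the tray's right end (crop (224,210)), well clear of the black dropper at (100,155). Lowering.

Call:
arm_command --steps '[[0, [0, 0, 0.8], 0], [0, [0, 0, 0.7], 0], [0, [0, 0, 0.3], 0], [0, [0, 0, 0], 0], [0, [0, 0, 0], 0]]'

```text
clock: 17.23
eef_pos: [615.9, 100.1, 36.4]
eef_rot: [3.142, 0.0, 0.19]
wrist_force: [-0.4, -1.2, -0.6]
finger_gap: 49.8
```

Call:
arm_command --steps '[[0, [0, 0, 0.1], 0], [0, [0, 0, 0.1], 0], [0, [0, 0, 0.1], 0], [0, [0, 0, 0], 0], [0, [0, 0, 0], 0]]'

```text
clock: 17.65
eef_pos: [615.9, 100.2, 33.4]
eef_rot: [3.142, 0.0, 0.19]
wrist_force: [-0.2, -0.6, -1.6]
finger_gap: 49.7
```

Call:
arm_command --steps '[[0, [0, 0, 0.1], 0], [0, [0, 0, 0.1], 0], [0, [0, 0, 0.1], 0], [0, [0, 0, 0], 0], [0, [0, 0, 0], 0]]'

```text
clock: 18.07
eef_pos: [615.9, 100.1, 30.4]
eef_rot: [-3.142, 0.0, 0.19]
wrist_force: [0.1, -0.5, -1.8]
finger_gap: 49.7
```

Call:
arm_command --steps '[[0, [0, 0, 0.1], 0], [0, [0, 0, 0.05], 0], [0, [0, 0, 0], 0], [0, [0, 0, 0], 0]]'

```text
clock: 18.4
eef_pos: [616.0, 100.2, 30.0]
eef_rot: [3.141, -0.0, 0.19]
wrist_force: [-5.8, -1.3, 9.3]
finger_gap: 50.0
```

Contact; release and go to the red dropper.

Call:
arm_command --steps '[[0.75, [0, 0, 0], 0], [0.75, [0, 0, 0], 0], [0.75, [0, 0, 0], 0], [0.75, [0, 0, 0], 0], [0.75, [0, 0, 0], 0]]'

```text
clock: 18.82
eef_pos: [615.9, 100.2, 28.8]
eef_rot: [-3.142, 0.0, 0.19]
wrist_force: [0.2, -0.6, -0.7]
finger_gap: 70.4
```

Call:
arm_command --steps '[[0.75, [0, 0, -2], 0], [0.75, [0, 0, -4], 0], [0.75, [0, 0, -4], 0], [0.75, [0, 0, -3], 0], [0.75, [0, 0, -1], 0]]'

```text
clock: 19.23
eef_pos: [617.4, 100.4, 174.4]
eef_rot: [3.141, -0.007, 0.19]
wrist_force: [0.8, 0.7, 0.5]
finger_gap: 70.6
```

```bash
python3 plan.py 406 142 165 0.193
```

```text
clock 19.23 pos [617.4 100.4 174.4] rot [ 3.141 -0.007  0.19 ] gap 70.6 F [0.8 0.7 0.5] q6 -0.09 q1 0.10
turn -0.003 (tool z) shift after turn cm [-19.95  -8.14   0.94] | shift in present axes [-19.97  -8.08   0.94]
```

Call:
arm_command --steps '[[0.65, [-3.33, -1.35, 0], 0], [0.65, [-3.33, -1.35, 0], 0], [0.65, [-3.33, -1.35, 0], 0], [0.65, [-3.33, -1.35, 0], 0], [0.65, [-3.33, -1.35, 0], 0]]'

```text
clock: 19.65
eef_pos: [437.6, 135.0, 168.1]
eef_rot: [3.142, 0.001, 0.19]
wrist_force: [0.4, -0.2, 1.1]
finger_gap: 60.9
```

Call:
arm_command --steps '[[0.65, [-3.33, -1.35, 0], 0], [0.65, [0, 0, 2], 0], [0.65, [0, 0, 0], 0], [0.65, [0, 0, 0], 0]]'

```text
clock: 19.98
eef_pos: [404.3, 141.9, 148.7]
eef_rot: [3.141, 0.001, 0.19]
wrist_force: [0.5, -0.4, 0.4]
finger_gap: 61.1
```

```bash
python3 plan.py 406 142 17 0.193;  python3 -c "
from h import *
snap('side','s9')
cv2.imwrite('pics/s9c.png',cv2.resize(cv2.imread('pics/s9.png')[180:420,180:420],None,fx=2.5,fy=2.5))"
```

```text
clock 19.98 pos [404.3 141.9 148.7] rot [3.141e+00 1.000e-03 1.900e-01] gap 61.1 F [ 0.5 -0.4  0.4] q6 0.06 q1 0.25
turn -0.003 (tool z) shift after turn cm [ 0.17  0.02 13.17] | shift in present axes [ 0.17  0.02 13.17]
```

View pics/s9c.png

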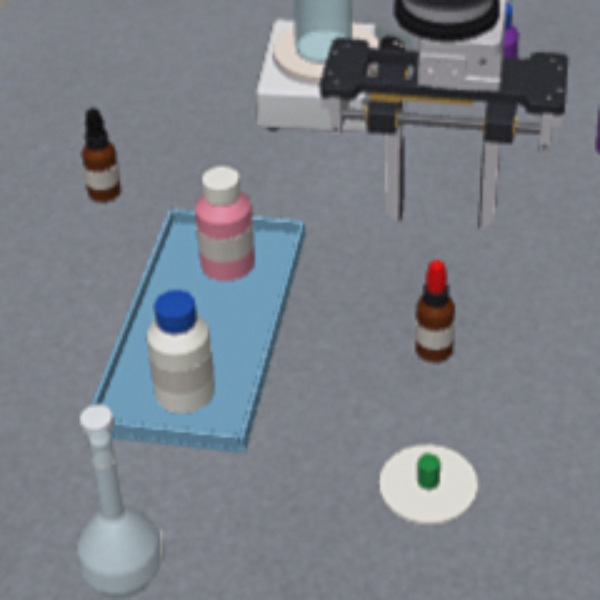

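Both bottles stand upright in the tray, pink at crop (225,225) and blue-capped at (180,360). The open fingers straddle the red dropper's bulb at (436,275). Descend and grip.

Call:
arm_command --steps '[[0.65, [0, 0, 3], 0], [0.65, [0, 0, 3.5], 0], [0.65, [0, 0, 3.5], 0], [0.65, [0, 0, 3], 0], [0.65, [0, 0, 0], 0]]'

```text
clock: 20.45
eef_pos: [402.5, 141.0, 14.7]
eef_rot: [3.141, 0.008, 0.189]
wrist_force: [-1.0, 0.7, -0.8]
finger_gap: 61.1
```

Call:
arm_command --steps '[[0, [0, 0, 0], 0], [0, [0, 0, 0], 0], [0, [0, 0, 0], 0], [0, [0, 0, 0], 0], [0, [0, 0, 0], 0]]' --force 15

```text
clock: 20.87
eef_pos: [405.3, 142.2, 20.2]
eef_rot: [-3.141, -0.003, 0.19]
wrist_force: [0.7, -0.8, 6.6]
finger_gap: 32.9
```

Call:
arm_command --steps '[[0, [0, 0, 0], 0], [0, [0, 0, 0], 0], [0, [0, 0, -1], 0], [0, [0, 0, -3], 0], [0, [0, 0, -3], 0]]'

```text
clock: 21.28
eef_pos: [403.6, 141.8, 90.0]
eef_rot: [3.142, 0.002, 0.19]
wrist_force: [0.0, 0.7, -0.6]
finger_gap: 33.0
```

Call:
arm_command --steps '[[0, [0, 0, -3], 0], [0, [0, 0, -3], 0], [0, [0, 0, -1], 0], [0, [0, 0, 0], 0]]'

```text
clock: 21.62
eef_pos: [405.3, 142.2, 161.5]
eef_rot: [-3.141, -0.005, 0.19]
wrist_force: [-0.9, -0.2, -1.5]
finger_gap: 32.9
```

```bash
python3 plan.py 601 179 157 0.193
```

```text
clock 21.62 pos [405.3 142.2 161.5] rot [-3.141 -0.005  0.19 ] gap 32.9 F [-0.9 -0.2 -1.5] q6 0.06 q1 0.25
turn -0.003 (tool z) shift after turn cm [19.91  0.14  0.45] | shift in present axes [19.91  0.09  0.45]
```

Call:
arm_command --steps '[[0, [2.5, 0, 0], 0], [0, [3.7, 0, 0], 0], [0, [3.7, 0, 0], 0], [0, [3.7, 0.1, 0], 0], [0, [3.7, 0, 0], 0]]'

```text
clock: 22.03
eef_pos: [575.4, 173.7, 156.6]
eef_rot: [3.141, 0.003, 0.19]
wrist_force: [0.7, 0.6, -0.6]
finger_gap: 32.7
```

Call:
arm_command --steps '[[0, [1.8, 0, 0], 0], [0, [0.9, 0, 2], 0], [0, [0, 0, 3], 0], [0, [0, 0, 3], 0], [0, [0, 0, 2], 0]]'

```text
clock: 22.45
eef_pos: [599.0, 178.2, 53.6]
eef_rot: [3.141, 0.006, 0.19]
wrist_force: [-0.2, -0.5, -0.2]
finger_gap: 32.9
```

Call:
arm_command --steps '[[0, [0, 0, 1], 0], [0, [0, 0, 0], 0], [0, [0, 0, 0], 0]]'

```text
clock: 22.7
eef_pos: [600.8, 178.7, 48.7]
eef_rot: [3.142, 0.001, 0.19]
wrist_force: [-0.4, -0.5, 0.2]
finger_gap: 32.6
```

```bash
python3 plan.py 601 179 23 0.193;  python3 -c "
from h import *
snap('side','s10')
cv2.imwrite('pics/s10c.png',cv2.resize(cv2.imread('pics/s10.png')[180:420,180:420],None,fx=2.5,fy=2.5))"
```

```text
clock 22.70 pos [600.8 178.7  48.7] rot [3.142e+00 1.000e-03 1.900e-01] gap 32.6 F [-0.4 -0.5  0.2] q6 0.04 q1 0.23
turn -0.003 (tool z) shift after turn cm [ 0.02 -0.02  2.57] | shift in present axes [ 0.02 -0.02  2.57]
```

View pics/s10c.png

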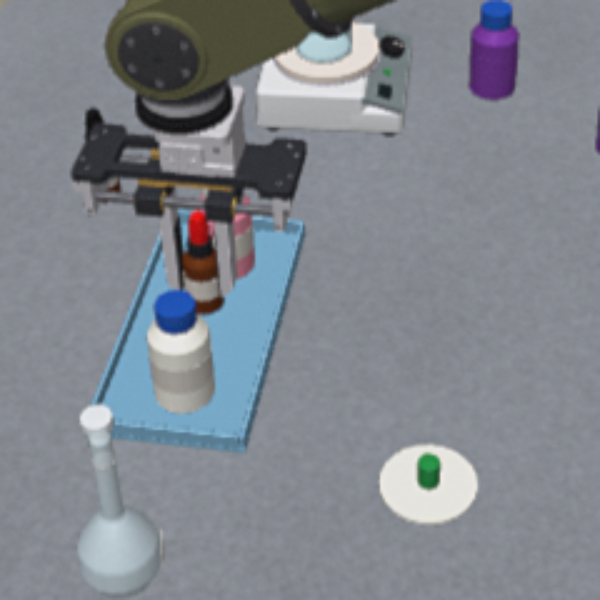

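The red dropper hangs between the two bottles (crop (203,270)), on the tray's midline. Lowering.

Call:
arm_command --steps '[[0, [0, 0, 0.8], 0], [0, [0, 0, 0.8], 0], [0, [0, 0, 0.4], 0], [0, [0, 0, 0], 0], [0, [0, 0, 0], 0]]'

```text
clock: 23.17
eef_pos: [600.9, 178.7, 28.8]
eef_rot: [3.142, 0.0, 0.19]
wrist_force: [-0.7, -0.8, -1.3]
finger_gap: 32.2
```

Call:
arm_command --steps '[[0, [0, 0, 0.1], 0], [0, [0, 0, 0.1], 0], [0, [0, 0, 0.1], 0], [0, [0, 0, 0], 0], [0, [0, 0, 0], 0]]'

```text
clock: 23.58
eef_pos: [601.0, 178.8, 26.0]
eef_rot: [-3.142, 0.0, 0.19]
wrist_force: [-0.5, 0.3, -1.3]
finger_gap: 32.4
```

Call:
arm_command --steps '[[0, [0, 0, 0.1], 0], [0, [0, 0, 0.1], 0], [0, [0, 0, 0], 0], [0, [0, 0, 0], 0]]'

```text
clock: 23.92
eef_pos: [601.1, 178.8, 24.3]
eef_rot: [-3.142, -0.0, 0.19]
wrist_force: [-1.5, -1.0, 2.9]
finger_gap: 32.6
```

Call:
arm_command --steps '[[0, [0, 0, 0.04], 0], [0, [0, 0, 0], 0], [0.6, [0, 0, 0], 0], [0.6, [0, 0, 0], 0], [0.6, [0, 0, 0], 0]]'

```text
clock: 24.33
eef_pos: [600.9, 178.7, 23.3]
eef_rot: [3.142, 0.0, 0.19]
wrist_force: [0.2, -0.4, 0.2]
finger_gap: 49.3
```

Call:
arm_command --steps '[[0.6, [0, 0, 0], 0], [0.6, [0, 0, -2], 0], [0.6, [0, 0, -4], 0], [0.6, [0, 0, -4], 0], [0.6, [0, 0, -4], 0]]'

```text
clock: 24.75
eef_pos: [600.6, 178.7, 165.0]
eef_rot: [3.142, 0.001, 0.19]
wrist_force: [0.2, 0.9, -0.2]
finger_gap: 56.2
```

```bash
python3 plan.py 367.5 284 165 0.193;  python3 -c "
from h import *
snap('side','s11')
cv2.imwrite('pics/s11c.png',cv2.resize(cv2.imread('pics/s11.png')[180:420,180:420],None,fx=2.5,fy=2.5))"
```

```text
clock 24.75 pos [600.6 178.7 165. ] rot [3.142e+00 1.000e-03 1.900e-01] gap 56.2 F [ 0.2  0.9 -0.2] q6 0.04 q1 0.23
turn -0.003 (tool z) shift after turn cm [-20.86 -14.81  -0.  ] | shift in present axes [-20.9  -14.75  -0.  ]
```

View pics/s11c.png

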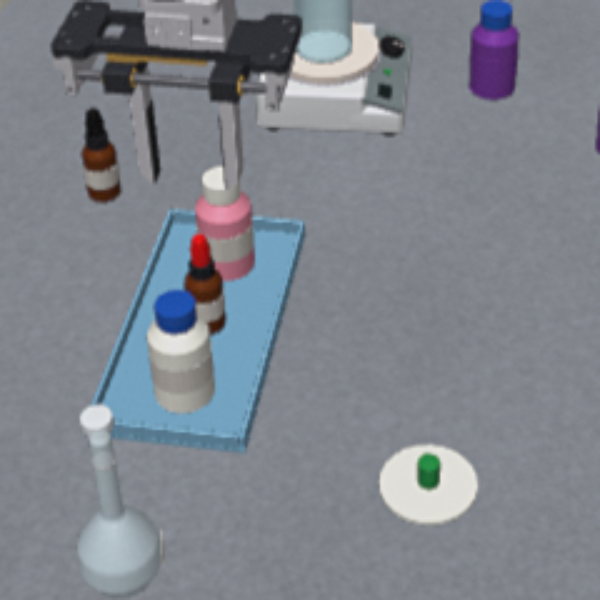

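All three reagents stand upright in a row (crop: pink (225,225), red (204,290), blue-capped (180,360)). Now the cover, knob at crop (429,470).

Call:
arm_command --steps '[[0.55, [-2.98, -2.11, 0], 0], [0.55, [-2.98, -2.11, 0], 0], [0.55, [-2.98, -2.11, 0], 0], [0.55, [-2.98, -2.11, 0], 0], [0.55, [-2.98, -2.11, 0], 0]]'

```text
clock: 25.22
eef_pos: [433.1, 254.5, 163.2]
eef_rot: [-3.142, -0.0, 0.19]
wrist_force: [0.0, 0.8, 0.4]
finger_gap: 51.6
```

Call:
arm_command --steps '[[0.55, [-2.98, -2.11, 0], 0], [0.55, [-2.98, -2.11, 0], 0], [0.55, [0, 0, 3], 0], [0.55, [0, 0, 3], 0], [0.55, [0, 0, 3], 0]]'

```text
clock: 25.63
eef_pos: [367.9, 284.9, 72.9]
eef_rot: [-3.141, -0.002, 0.191]
wrist_force: [0.7, 0.6, 0.0]
finger_gap: 51.6
```

Call:
arm_command --steps '[[0.55, [0, 0, 1.5], 0], [0.55, [0, 0, 0], 0], [0.55, [0, 0, 0], 0], [0.55, [0, 0, 0], 0]]'

```text
clock: 25.97
eef_pos: [368.9, 284.7, 59.6]
eef_rot: [-3.141, -0.001, 0.19]
wrist_force: [0.6, 0.3, -0.6]
finger_gap: 51.5
```

```bash
python3 plan.py 367.3 284 10 0.193;  python3 -c "
from h import *
snap('side','s12')
cv2.imwrite('pics/s12c.png',cv2.resize(cv2.imread('pics/s12.png')[280:430,270:440],None,fx=4,fy=4,interpolation=cv2.INTER_CUBIC))"
```

```text
clock 25.97 pos [368.9 284.7  59.6] rot [-3.141e+00 -1.000e-03  1.900e-01] gap 51.5 F [ 0.6  0.3 -0.6] q6 0.39 q1 0.58
turn -0.003 (tool z) shift after turn cm [-0.17  0.04  4.96] | shift in present axes [-0.17  0.04  4.96]
```

View pics/s12c.png

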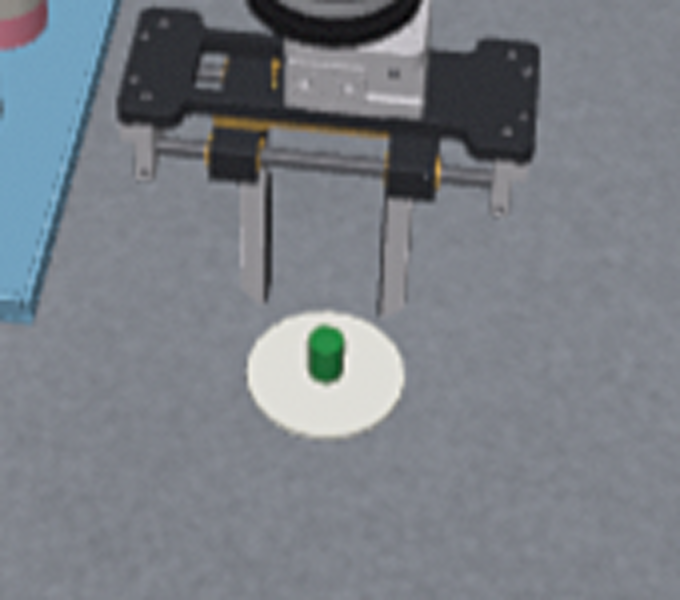

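The fingers straddle the knob (crop (325,352)) symmetrically. Descend slowly to about z=10.

Call:
arm_command --steps '[[0.55, [-0.1, 0, 1.5], 0], [0.55, [0, 0, 1.5], 0], [0.55, [0, 0, 0.8], 0], [0.55, [0, 0, 0.4], 0], [0.55, [0, 0, 0], 0]]'

```text
clock: 26.43
eef_pos: [367.3, 284.2, 16.6]
eef_rot: [3.142, 0.0, 0.19]
wrist_force: [-0.1, -0.2, 0.4]
finger_gap: 51.7
```

Call:
arm_command --steps '[[0.55, [0, 0, 0.3], 0], [0.55, [0, 0, 0.2], 0], [0.55, [0, 0, 0], 0], [0.55, [0, 0, 0], 0]]'

```text
clock: 26.77
eef_pos: [367.4, 284.3, 11.8]
eef_rot: [-3.141, -0.0, 0.19]
wrist_force: [0.2, 0.6, 0.2]
finger_gap: 51.6
```

Call:
arm_command --steps '[[0.55, [0, 0, 0.2], 0], [0.2, [0, 0, 0], 0], [0, [0, 0, 0], 0], [0, [0, 0, 0], 0], [0, [0, 0, 0], 0]]' --force 12

```text
clock: 27.18
eef_pos: [367.3, 284.3, 9.6]
eef_rot: [-3.142, -0.0, 0.19]
wrist_force: [0.6, 0.2, -0.2]
finger_gap: 28.9
```

Call:
arm_command --steps '[[0, [0, 0, 0], 0], [0, [0, 0, 0], 0], [0, [0, 0, 0], 0], [0, [0, 0, -1], 0], [0, [0, 0, -2], 0]]'

```text
clock: 27.6
eef_pos: [366.3, 283.5, 38.8]
eef_rot: [3.14, 0.003, 0.19]
wrist_force: [0.2, -0.3, -0.6]
finger_gap: 17.4
```

```bash
python3 plan.py 367.3 284 230 0.193;  python3 -c "
from h import *
snap('side','s13')
cv2.imwrite('pics/s13c.png',cv2.resize(cv2.imread('pics/s13.png')[280:430,270:440],None,fx=4,fy=4,interpolation=cv2.INTER_CUBIC))"
```

```text
clock 27.60 pos [366.3 283.5  38.8] rot [3.14e+00 3.00e-03 1.90e-01] gap 17.4 F [ 0.2 -0.3 -0.6] q6 0.39 q1 0.58
turn -0.003 (tool z) shift after turn cm [  0.11  -0.03 -19.12] | shift in present axes [  0.11  -0.03 -19.12]
```

View pics/s13c.png

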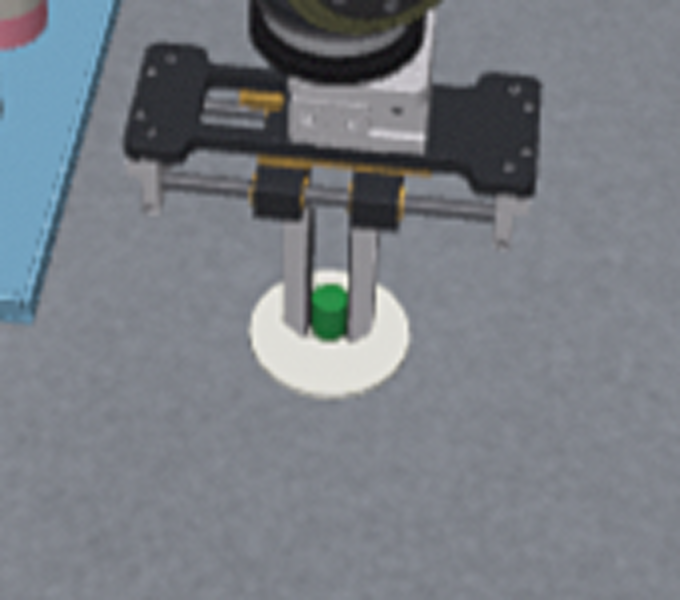

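The cover is lifted flat, held by the knob (crop (330,310)). Raise it, and remeasure the beaker on the plate.

Call:
arm_command --steps '[[0, [0, 0, -3], 0], [0, [0, 0, -4], 0], [0, [0, 0, -4], 0], [0, [0, 0, -4], 0], [0, [0, 0, -3], 0]]' --force 18

```text
clock: 28.07
eef_pos: [367.4, 284.3, 223.5]
eef_rot: [-3.14, -0.003, 0.19]
wrist_force: [0.6, -0.1, -0.2]
finger_gap: 17.2
```

```bash
python3 -c "
from h import *
snap('side','s14');snap('top','t14')
cv2.imwrite('pics/t14c.png',cv2.resize(cv2.imread('pics/t14.png')[150:245,340:435],None,fx=6,fy=6,interpolation=cv2.INTER_CUBIC))
cv2.imwrite('pics/s14c.png',cv2.resize(cv2.imread('pics/s14.png')[150:240,265:360],None,fx=6,fy=6,interpolation=cv2.INTER_CUBIC))"
```

```text
(no output)
```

View pics/t14c.png

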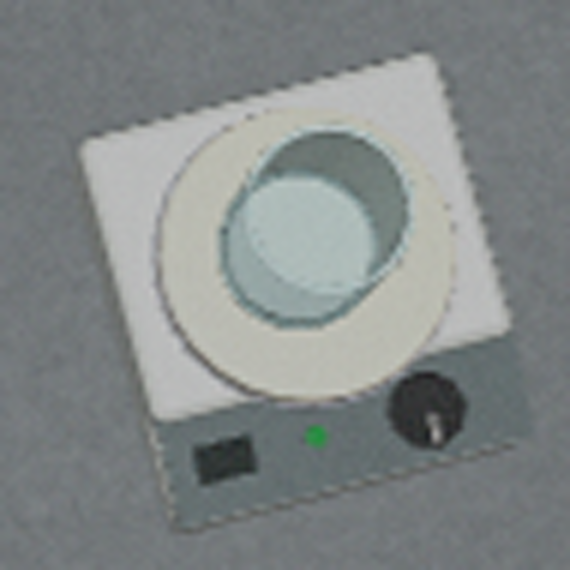

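View pics/s14c.png

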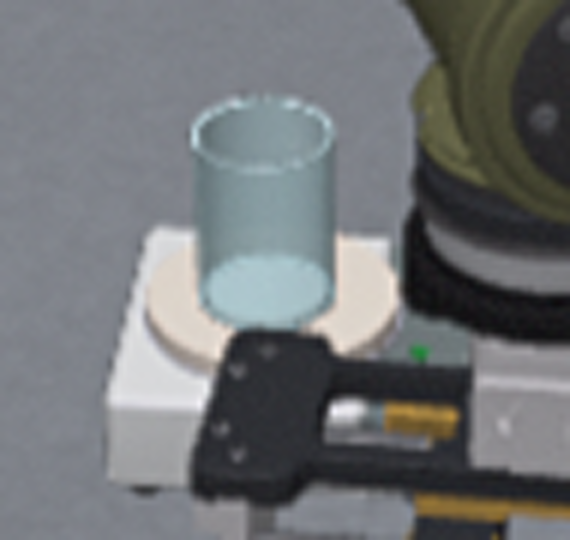

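```bash
python3 - <<'E'
from h import *
for a in [("top",393.7,185.2,145),("top",389.6,191.2,66),("top",390.9,191.9,65)]: print(a,ray(*a).round(1))
# side: rim crop centre (263,133), floor (268,288)
for u,v,z in [(263,133,145),(268,288,69)]: print("side",ray("side",265+(u+.5)/6-.5,150+(v+.5)/6-.5,z).round(1))
a=np.linspace(0,2*np.pi,60)
for n,tag,x0,y0 in(("top","t14",340,150),("side","s14",265,150)):
    im=cv2.imread(f"pics/{tag}c.png")
    for (cx,cy),col in (((622.5,-181.5),(0,0,255)),):
        for z,r in((145,30),(65,30)):
            q=proj(n,np.c_[cx+r*np.cos(a),cy+r*np.sin(a),0*a+z]); q=((q-[x0,y0]+.5)*6-.5).round().astype(int)
            cv2.polylines(im,[q],True,col,1)
    cv2.imwrite(f"pics/{tag}o.png",im)
cv2.imwrite("pics/o14.png",np.hstack([cv2.resize(cv2.imread("pics/t14o.png"),(400,400)),cv2.resize(cv2.imread("pics/s14o.png"),(400,400))]))
E
python3 plan.py 623 -181 220 0.193
```

```text
('top', 393.7, 185.2, 145) [ 621.8 -177.2  145. ]
('top', 389.6, 191.2, 66) [ 623.4 -179.7   66. ]
('top', 390.9, 191.9, 65) [ 622.  -182.7   65. ]
side [ 626.5 -179.3  145. ]
side [ 626.1 -178.9   69. ]
clock 28.17 pos [368.6 285.1 224.8] rot [-3.138 -0.008  0.19 ] gap 17.2 F [ 0.8  0.3 -0.6] q6 0.39 q1 0.58
turn -0.003 (tool z) shift after turn cm [16.02 50.63  0.48] | shift in present axes [16.17 50.58  0.48]
```

View pics/o14.png

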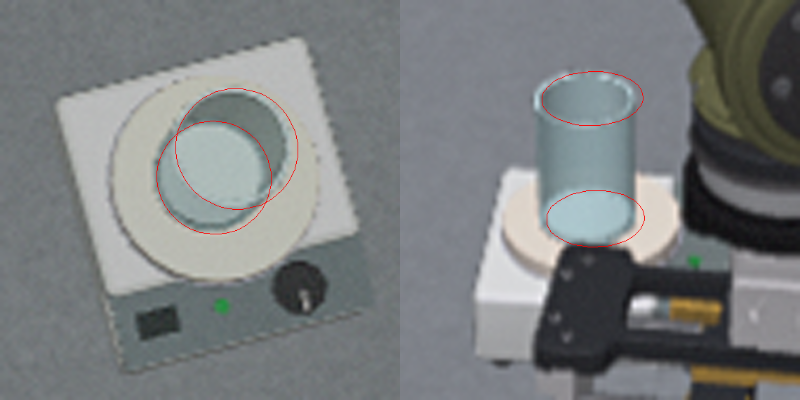

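Overlay: the model circle at (622.5,-181.5) lies within about 3 mm of the beaker in both views. Taking the bias of each camera against the TCP into account, I aim at (624,-180).

Call:
arm_command --steps '[[0, [0.7, 2.2, 0], 0], [0, [1.08, 3.4, 0], 0], [0, [1.08, 3.4, 0], 0], [0, [1.08, 3.4, 0], 0], [0, [1.08, 3.4, 0], 0]]'

```text
clock: 28.58
eef_pos: [446.5, 136.9, 218.9]
eef_rot: [-3.142, 0.001, 0.19]
wrist_force: [0.5, 0.2, -0.5]
finger_gap: 17.5
```

Call:
arm_command --steps '[[0, [1.08, 3.4, 0], 0], [0, [1.08, 3.4, 0], 0], [0, [1.08, 3.4, 0], 0], [0, [1.08, 3.4, 0], 0], [0, [1.08, 3.4, 0], 0]]'

```text
clock: 29.0
eef_pos: [531.7, -20.0, 218.8]
eef_rot: [-3.141, 0.001, 0.19]
wrist_force: [0.9, 1.1, -0.3]
finger_gap: 17.5
```

Call:
arm_command --steps '[[0, [1.08, 3.4, 0], 0], [0, [1.08, 3.4, 0], 0], [0, [1.08, 3.4, 0], 0], [0, [0.7, 2, 0], 0], [0, [0, 0, 0], 0]]'

```text
clock: 29.42
eef_pos: [593.8, -133.9, 217.7]
eef_rot: [-3.141, 0.002, 0.187]
wrist_force: [-0.5, 0.3, -1.1]
finger_gap: 17.6
```

```bash
python3 plan.py 624 -180 220 0.193
```

```text
clock 29.42 pos [ 593.8 -133.9  217.7] rot [-3.141e+00  2.000e-03  1.870e-01] gap 17.6 F [-0.5  0.3 -1.1] q6 -0.47 q1 -0.28
turn -0.006 (tool z) shift after turn cm [ 2.08  5.1  -0.23] | shift in present axes [ 2.11  5.09 -0.23]
```

Call:
arm_command --steps '[[0, [1, 2.3, 0], 0], [0, [0.8, 1.8, 0], 0], [0, [0.3, 0.8, 0], 0], [0, [0, 0, 0], 0], [0, [0, 0, 0], 0]]'

```text
clock: 29.83
eef_pos: [622.7, -174.0, 218.9]
eef_rot: [-3.141, 0.001, 0.19]
wrist_force: [-0.2, 0.4, -0.1]
finger_gap: 17.4
```

Call:
arm_command --steps '[[0, [0, 0, 1.5], 0], [0, [0, 0, 1.5], 0], [0, [0, 0, 1], 0], [0, [0, 0, 0], 0], [0, [0, 0, 0], 0]]'

```text
clock: 30.25
eef_pos: [622.9, -174.0, 179.7]
eef_rot: [-3.141, 0.0, 0.191]
wrist_force: [0.9, 0.1, 0.8]
finger_gap: 17.2
```

```bash
python3 plan.py 624 -180 154.6 0.193;  python3 -c "
from h import *
snap('side','s15')
cv2.imwrite('pics/s15c.png',cv2.resize(cv2.imread('pics/s15.png')[100:240,240:400],None,fx=4.5,fy=4.5,interpolation=cv2.INTER_CUBIC))"
```

```text
clock 30.25 pos [ 622.9 -174.   179.7] rot [-3.141  0.     0.191] gap 17.2 F [0.9 0.1 0.8] q6 -0.52 q1 -0.33
turn -0.002 (tool z) shift after turn cm [-0.01  0.61  2.51] | shift in present axes [-0.01  0.61  2.51]
```

View pics/s15c.png

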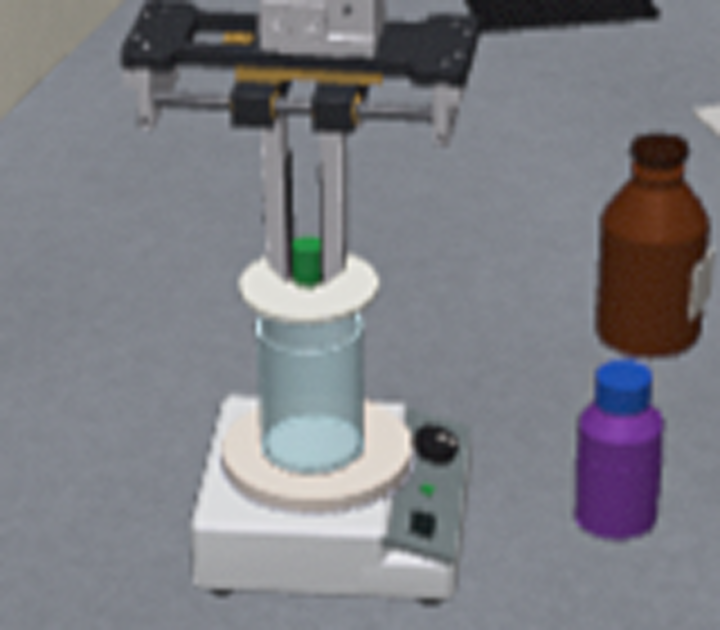

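The cover hangs level above the beaker mouth (crop cover (310,287), rim (310,330)). Shift the last 6 mm and lower.

Call:
arm_command --steps '[[0, [0, 0.4, 0], 0], [0, [0, 0.2, 0.5], 0], [0, [0, 0, 0.6], 0], [0, [0, 0, 0.5], 0], [0, [0, 0, 0.2], 0]]'

```text
clock: 30.72
eef_pos: [623.9, -180.5, 160.2]
eef_rot: [-3.141, 0.001, 0.19]
wrist_force: [0.2, -0.8, -0.9]
finger_gap: 17.7
```

Call:
arm_command --steps '[[0, [0, 0, 0.1], 0], [0, [0, 0, 0.1], 0], [0, [0, 0, 0], 0], [0, [0, 0, 0], 0], [0, [0, 0, 0], 0]]'

```text
clock: 31.13
eef_pos: [624.4, -180.6, 159.8]
eef_rot: [3.141, -0.0, 0.19]
wrist_force: [0.1, -0.4, -0.2]
finger_gap: 17.6
```

```bash
python3 plan.py 624 -180 154.6 0.193;  python3 -c "
from h import *
snap('side','s16')
cv2.imwrite('pics/s16c.png',cv2.resize(cv2.imread('pics/s16.png')[130:230,270:370],None,fx=6,fy=6,interpolation=cv2.INTER_CUBIC))"
```

```text
clock 31.13 pos [ 624.4 -180.6  159.8] rot [ 3.141 -0.     0.19 ] gap 17.6 F [ 0.1 -0.4 -0.2] q6 -0.53 q1 -0.34
turn -0.003 (tool z) shift after turn cm [-0.02 -0.06  0.52] | shift in present axes [-0.03 -0.06  0.52]
```

View pics/s16c.png

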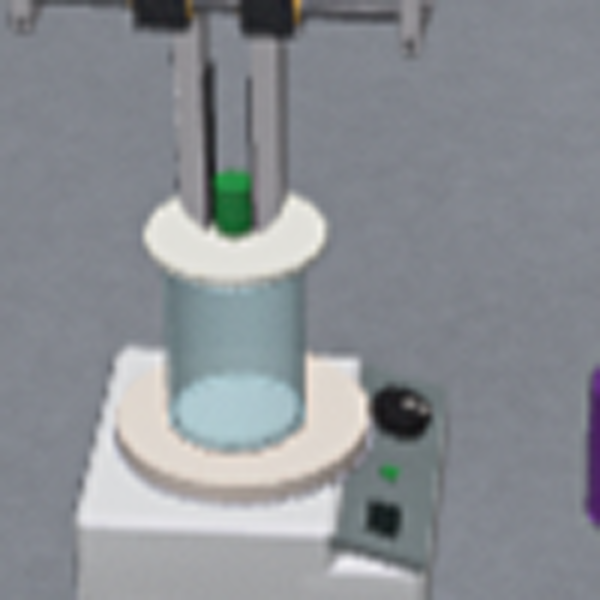

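The cover (crop (236,237)) is centred over the beaker (axis at about x=237). Final lowering.

Call:
arm_command --steps '[[0, [0, 0, 0.1], 0], [0, [0, 0, 0.1], 0], [0, [0, 0, 0.1], 0], [0, [0, 0, 0], 0], [0, [0, 0, 0], 0]]'

```text
clock: 31.6
eef_pos: [624.2, -180.6, 156.4]
eef_rot: [-3.141, 0.0, 0.19]
wrist_force: [0.4, -0.2, -0.5]
finger_gap: 17.5
```

Call:
arm_command --steps '[[0, [0, 0, 0.1], 0], [0, [0, 0, 0.05], 0], [0, [0, 0, 0], 0], [0, [0, 0, 0], 0]]'

```text
clock: 31.93
eef_pos: [624.3, -180.6, 155.0]
eef_rot: [-3.142, 0.0, 0.19]
wrist_force: [-0.6, 0.1, 0.3]
finger_gap: 17.2
```

Call:
arm_command --steps '[[0, [0, 0, 0.08], 0], [0, [0, 0, 0], 0], [0, [0, 0, 0], 0]]'

```text
clock: 32.18
eef_pos: [624.4, -180.7, 154.6]
eef_rot: [3.141, -0.001, 0.19]
wrist_force: [0.5, 0.2, 3.0]
finger_gap: 17.7
```

Call:
arm_command --steps '[[0.5, [0, 0, 0], 0], [0.5, [0, 0, 0], 0], [0.5, [0, 0, 0], 0], [0.5, [0, 0, 0], 0], [0.5, [0, 0, 0], 0]]'

```text
clock: 32.6
eef_pos: [624.2, -180.6, 154.1]
eef_rot: [-3.141, 0.0, 0.19]
wrist_force: [0.3, 0.4, -0.1]
finger_gap: 46.0
```

Call:
arm_command --steps '[[0.5, [0, 0, -1], 0], [0.5, [0, 0, -2], 0], [0.5, [0, 0, -3], 0], [0.5, [0, 0, -3], 0], [0.5, [0, 0, -3], 0]]'

```text
clock: 33.02
eef_pos: [624.0, -180.5, 276.5]
eef_rot: [3.141, -0.0, 0.19]
wrist_force: [0.3, -0.3, 0.2]
finger_gap: 47.3
```

Call:
arm_command --steps '[[0.5, [-4, 0, 0], 0], [0.5, [-4, 0, 0], 0], [0.5, [-4, 0, 0], 0], [0.5, [-4, 0, 0], 0], [0.5, [-4, 0, 0], 0]]'

```text
clock: 33.43
eef_pos: [426.0, -218.3, 274.9]
eef_rot: [3.141, -0.001, 0.19]
wrist_force: [1.0, -1.3, 0.5]
finger_gap: 46.9
```

Call:
arm_command --steps '[[0.5, [0, 4, 0], 0], [0.5, [0, 4, 0], 0], [0.5, [0, 4, 0], 0], [0.5, [0, 0, 0], 0], [0.5, [0, 0, 0], 0]]'

```text
clock: 33.85
eef_pos: [450.2, -337.5, 274.1]
eef_rot: [-3.141, 0.0, 0.188]
wrist_force: [-0.5, 0.0, 0.1]
finger_gap: 46.9
```

```bash
python3 -c "
from h import *
snap('side','s17');snap('top','t17')
a=cv2.resize(cv2.imread('pics/s17.png')[130:420,200:440],None,fx=2,fy=2,interpolation=cv2.INTER_CUBIC)
cv2.imwrite('pics/s17c.png',a)"; python3 plan.py 0 0 0 0
```

```text
clock 33.95 pos [ 450.5 -335.7  274.7] rot [ 3.142 -0.     0.19 ] gap 47.1 F [0.6 0.1 0.2] q6 -0.90 q1 -0.71
turn 0.190 (tool z) shift after turn cm [-45.05 -33.57  27.47] | shift in present axes [-37.9  -41.48  27.47]
```

View pics/s17c.png

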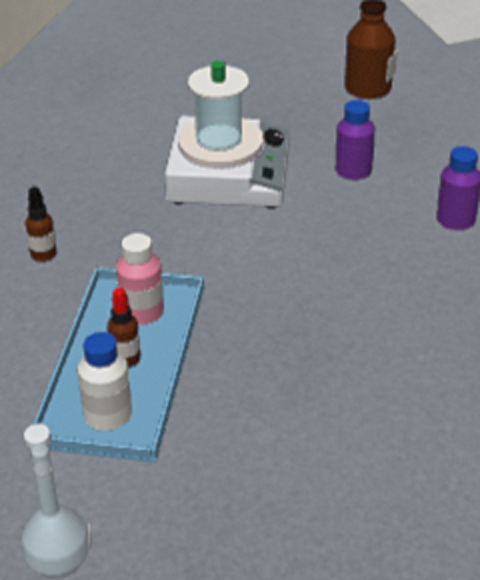

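View pics/t17.png

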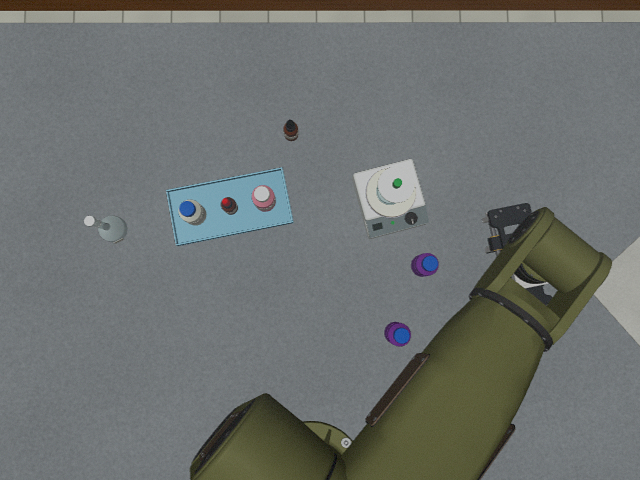

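Everything stands: the reagents are in a row in the tray (top: (190,210), (229,204), (263,196)) and the covered beaker is on the plate at (397,184). Numeric check against the tray and plate, same camera:

Run:
```python
from meas import *
t=cv2.imread("pics/top17.png") if 0 else cv2.imread("pics/t17.png"); s=cv2.imread("pics/s17.png")
blue=lambda h,S,v:(h>108)&(h<125)&(S>170)
red=lambda h,S,v:((h<8)|(h>172))&(S>180)&(v>90); g=lambda h,S,v:(h>45)&(h<85)&(S>120)
wc=lambda h,S,v:(S<40)&(v>150)
def tr(p,c): 
    d=p[:2]-c; y=0.193; return np.array([d@[np.cos(y),np.sin(y)],d@[-np.sin(y),np.cos(y)]]).round(1)
C={"top":np.array([601,178.9])}
P=np.array([ray("side",*q,18)[:2] for q in ((248,264),(225,354-11),(277,359-10),(301,269))]); 
for n,b,f,z in (("blue",(175,195,205,225),blue,104),("red",(220,192,240,215),red,97),("pink",(250,183,275,205),wc,104)):
    u,v,_,p=blobc("top",t,b,f,z); print(n,(round(u,1),round(v,1)),p.round(1)[:2],"tray frame",tr(p,C["top"]))
print("side tray corners",P.round(1).tolist())
u,v,sz,p=blobc("top",t,(365,165,430,205),g,172); print("knob top",(u,v),p.round(1))
u,v,sz,p=blobc("side",s,(300,155,318,176),g,162); print("knob side",(u,v),p.round(1), "cf. beaker top~(622,-178.5) side(626.3,-179.1); plate top(622,-182.7) side(624.1,-179.5)")
i=np.hstack([cv2.resize(t[155:240,345:430],(400,400),interpolation=2),cv2.resize(s[145:245,275:375],(400,400),interpolation=2)]); cv2.imwrite("pics/f17.png",i)
t0=cv2.imread("pics/top0.png").astype(int); s0=cv2.imread("pics/side0.png").astype(int)
for n,b in (("flask",(80,205,130,245)),("black",(280,115,300,142)),("jar",(498,228,510,265))):
    x0,y0,x1,y1=b; print(n,"mean abs change",abs(t[y0:y1,x0:x1]-t0[y0:y1,x0:x1]).mean().round(2))
b=(370,128,400,180);x0,y0,x1,y1=b; print("jar side",abs(s[y0:y1,x0:x1]-s0[y0:y1,x0:x1]).mean().round(2))
```

```text
blue (np.float64(191.5), np.float64(205.4)) [589.3 246.6] tray frame [ 1.5 68.7]
red (np.float64(224.3), np.float64(200.6)) [600.1 178.6] tray frame [-0.9 -0.1]
pink (np.float64(260.9), np.float64(193.1)) [614.6 100. ] tray frame [ -1.8 -80. ]
side tray corners [[690.9, 62.1], [627.1, 304.7], [521.9, 285.5], [566.3, 39.1]]
knob top (np.float64(397.3888888888889), np.float64(182.2037037037037)) [ 622.8 -180.7  172. ]
knob side (np.float64(308.8235294117647), np.float64(165.11764705882354)) [ 626.3 -182.8  162. ] cf. beaker top~(622,-178.5) side(626.3,-179.1); plate top(622,-182.7) side(624.1,-179.5)
flask mean abs change 5.31
black mean abs change 4.88
jar mean abs change 30.14
jar side 3.08
```

View pics/f17.png

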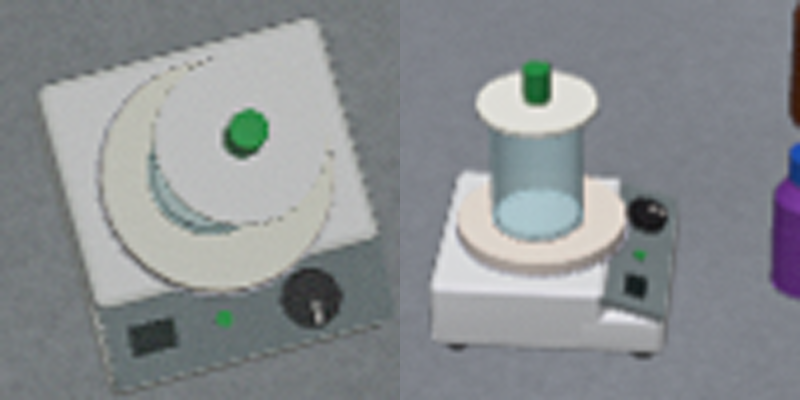

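The blue blob caught tray pixels, so I'll recheck it with the cap's own pixels. The jar crop difference is the gripper in front of it; the side view shows it unchanged.

Run:
```python
from meas import *
t=cv2.imread("pics/t17.png"); h=cv2.cvtColor(t,cv2.COLOR_BGR2HSV)
u,v,s,p=blobc("top",t,(175,195,205,225),lambda h,S,V:(h>103)&(h<125)&(S>190),104)
d=p[:2]-[601,178.9]; print(u,v,s,p.round(1),d@[.981,.192],d@[-.192,.981])
st=manip.read_state(); print(st['clock'],abs(st['qd']).max(),st['wrist_force'].round(1))
```

```text
187.0327868852459 207.78688524590163 [15 15 61] [584.2 256.  104. ] -1.714589444363329 78.87265139266799
33.95 0.01876403825536281 [0.6 0.1 0.2]
```

All positions are within tolerance, so I'm handing in.

```bash
python3 -c "
from cell import manip
print(manip.sign_off()); print(manip.read_state()['clock'])"
```

```text
the job is handed in; nothing more can be done
None
the job is handed in; nothing more can be done
```

The bench is set out and the job is handed in, at about 34 s of the 144 s allowed. The beaker is on the stirrer plate with its cover on. In the tray, left to right, stand the blue-capped bottle, the red dropper and the pink bottle. I saw nothing drop or tip, and the gripper is clear of everything.

**Tray (top camera):** the positions below, in the tray's frame, are within limits, and all three look upright in both views.

| Item | Off the long centre line (mm) | Along the tray, left positive (mm) |
|---|---|---|
| Blue-capped bottle | -1.7 | +79 |
| Red dropper | -0.9 | 0 |
| Pink bottle | -1.8 | -80 |

**Beaker and cover:** the beaker is about 1 to 4 mm off the plate centre, and the cover is flat and within about 2 to 4 mm of the beaker's centre. The limits are 15 mm and 10 mm.

**Bystanders:** the flask, the black dropper and the brown jar stand where they started in the before and after pictures.

**Checks that disagreed:**
- The two cameras differed by about 2 to 4 mm, slightly more than the stated calibration error. I averaged them or corrected them against the gripper position.
- The first check of the blue cap gave +69 mm along the tray because it picked up tray pixels. A stricter colour filter gave the +79 mm above.
- The top-view difference check for the brown jar was spoiled by the gripper in front of it, so I relied on the side view, which showed it unchanged.

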